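# Load the sprung holder on the banding wheel with sprig moulds

## Task

Get the banding wheel ready for sprigging: take the wooden keeper out of the wheel's sprung holder and leave it in the white tub, and clamp every white sprig mould in the holder by pressing the red jaw back and slipping each one in. The moulds must finish between the blue stop and the jaw in one straight row on the holder's middle line, flat on the deck, motif up, with their long sides square against one another. The wheel (it can be pushed round by its brass pins) must finish at rest with the notch in its rim facing the red pointer squarely; leave the clay pots and the wooden tools alone.

Things in the scene. Friction and masses are not known exactly. Their poses are not given: they have to be found in the camera images.
- wheel: Round aluminium turntable (banding wheel), 260 mm across; origin at its centre on the top face (deck), 70 mm above the table. It turns about its vertical axis with stiff friction (0.16 N m), stays where it is left, and can turn 3 rad either way from its start. x runs from the notch side to the spring housing, z up. No side walls beside the holder.
- pin (a point): Top of one of four brass pins to push the wheel round by, 14 mm thick, 22 mm tall, standing on the deck 110 mm from its axis at 65 (this one), 115, -65 and -115 degrees from the wheel's x axis.
- stop_face (a point): Middle of the lower edge, on the deck, of the fixed blue stop's clamping face, at wheel x = -72 mm, y = 0, looking to wheel +x. The stop is 12 mm thick, 50 mm wide, 24 mm tall. The blue spring housing behind the jaw fills wheel x 96 to 124 mm, 50 mm wide, 34 mm tall.
- jaw (a joint): Travel of the sprung red jaw, 0 to 0.150 m, growing as it is pressed back away from the stop (wheel +x). At 0 its face is 6 mm from the stop's face. A spring drives it towards the stop: 2.1 N at 0, 4.5 N at full travel, plus a damper's 18 N per m/s. At the start it stands at 0.018, closed on the keeper.
- jaw_face (a point): Point on the jaw's clamping face (looks to wheel -x), 45 mm above the deck, on the middle line y = 0; the jaw is 12 mm thick, 40 mm wide and reaches 58 mm above the deck, higher than the stop and the moulds. Axes as the wheel's.
- notch (a point): Outer edge, at deck height, of the black notch in the wheel's rim (17 mm wide, with a black line running in from it), 130 mm from the axis on the wheel's -x side.
- pointer_tip (a point): Tip of the fixed red pointer that stands on the table just outside the rim, 139 mm from the wheel's axis; given at deck height. Its parts reach 70 mm above the table, its foot to 203 mm from the axis.
- keeper: Plain brown wooden block, 24 (x) x 44 (y) x 45 (z) mm, 40 g; origin at the centre of its underside. It starts clamped between stop and jaw, its axes as the wheel's, standing on the deck.
- tub_in (a point): Centre of the inner floor of the fixed white plastic tub, 150 (x) x 130 (y) mm outside, walls 4 mm thick and 35 mm tall; inner floor about 4 mm above the table. Axes as the tub's.
- mould_a: White plaster sprig mould, a block 24 (x) x 60 (y) x 26 (z) mm, about 50 g, with a terracotta-coloured flower motif on its upper face; origin at the centre of its underside. A half turn makes no difference. It starts lying motif up on the table; four to six are present.
- mould_b: White plaster sprig mould, a block 24 (x) x 60 (y) x 26 (z) mm, about 50 g, with a terracotta-coloured flower motif on its upper face; origin at the centre of its underside. A half turn makes no difference. It starts lying motif up on the table; four to six are present.
- mould_c: White plaster sprig mould, a block 24 (x) x 60 (y) x 26 (z) mm, about 50 g, with a terracotta-coloured flower motif on its upper face; origin at the centre of its underside. A half turn makes no difference. It starts lying motif up on the table; four to six are present.
- mould_d: White plaster sprig mould, a block 24 (x) x 60 (y) x 26 (z) mm, about 50 g, with a terracotta-coloured flower motif on its upper face; origin at the centre of its underside. A half turn makes no difference. It starts lying motif up on the table; four to six are present.
- mould_e: White plaster sprig mould, a block 24 (x) x 60 (y) x 26 (z) mm, about 50 g, with a terracotta-coloured flower motif on its upper face; origin at the centre of its underside. A half turn makes no difference. It starts lying motif up on the table; four to six are present.
- mould_f: White plaster sprig mould, a block 24 (x) x 60 (y) x 26 (z) mm, about 50 g, with a terracotta-coloured flower motif on its upper face; origin at the centre of its underside. A half turn makes no difference. It starts lying motif up on the table; four to six are present.
- mug: Bystander: unfired grey clay mug, 76 mm wide with a handle, 85 mm tall; origin at the centre of its underside.
- rib: Bystander: round wooden shaping rib lying flat, 64 mm wide, 12 mm thick; origin at the centre of its underside.
- cup: Bystander: small unfired grey clay beaker, solid, 56 mm wide, 50 mm tall; origin at the centre of its underside.
- goblet: Bystander: unfired grey footed bowl, 92 mm wide, 100 mm tall; origin at the centre of its underside.
- clay_lid: Bystander: unfired grey clay lid lying flat, 68 mm wide, 22 mm tall; origin at the centre of its underside.
- wood_tool: Bystander: flat wooden modelling tool, 180 mm long; origin near its middle.
There are look-alikes about, which are no part of the job. Leave any turquoise look-alike of the part that bears pointer_tip alone. What is shaped like the mould_d but black is not meant.

How it is judged (in metres and radians):
At the end, for the whole second after the job is handed in: Every mould present is motif up (tilt < 0.12 rad), within 4 mm of the deck, between stop and jaw, square within 0.14 rad, within 12 mm of the middle line; the notch within about 14 mm (6 degrees) of the pointer; the keeper in the tub; all at rest (x of each of mould_a, mould_b, mould_c, mould_d, mould_e, mould_f in the frame of wheel above -0.064 m and x of each of mould_a, mould_b, mould_c, mould_d, mould_e, mould_f in the frame of jaw_face below -0.009 m and y of mould_a in the frame of wheel between -0.012 and 0.012 m and z of mould_a in the frame of wheel between -0.004 and 0.004 m and angle between each of mould_a, mould_b, mould_c, mould_d, mould_e, mould_f's own z axis and vertical below 0.12 rad and angle between the x axis of each of mould_a, mould_b, mould_c, mould_d, mould_e, mould_f and the x axis of wheel, either way round below 0.14 rad and linear speed of each of mould_a, mould_b, mould_c, mould_d, mould_e, mould_f, keeper below 0.02 m/s and y of mould_b in the frame of wheel between -0.012 and 0.012 m and z of mould_b in the frame of wheel between -0.004 and 0.004 m and y of mould_c in the frame of wheel between -0.012 and 0.012 m and z of mould_c in the frame of wheel between -0.004 and 0.004 m and y of mould_d in the frame of wheel between -0.012 and 0.012 m and z of mould_d in the frame of wheel between -0.004 and 0.004 m and y of mould_e in the frame of wheel between -0.012 and 0.012 m and z of mould_e in the frame of wheel between -0.004 and 0.004 m and y of mould_f in the frame of wheel between -0.012 and 0.012 m and z of mould_f in the frame of wheel between -0.004 and 0.004 m and horizontal distance between notch and pointer_tip below 0.0165 m and angular speed of wheel below 0.03 rad/s and x of keeper in the frame of tub_in between -0.072 and 0.072 m and y of keeper in the frame of tub_in between -0.062 and 0.062 m and z of keeper in the frame of tub_in below 0.03 m); the robot touches nothing.
It fails at once if a clay pot, the clay lid or a wooden tool is knocked aside by more than 25 mm (distance of any of mug, rib, cup, goblet, clay_lid, wood_tool from where it was at the start of the episode above 0.025 m).
It fails at once if a clay pot is tipped over (angle between any of mug, cup, goblet, clay_lid's own z axis and vertical above 0.5 rad).
Of mould_a, mould_b, mould_c, mould_d, mould_e, mould_f only 4 to 6 are there at a start; the rules pass over those that are not, and their reading is None.
At some moment in a run one of mould_a, mould_b, mould_c, mould_d, mould_e, mould_f may be knocked a few centimetres aside while the robot is not near it.
Once in a run the grip may slacken for a moment while it holds something.
It also fails if it takes over 210 s, if anything falls off the work surface, if the arm or the gripper's body presses on something with over 40 N, if the wrist force passes 120 N, or if a joint passes its speed limit or range.

## Robot

A 7-joint arm with a two-finger parallel gripper is mounted at the origin on the work surface. World frame = base frame: x ahead of the robot, y to its left, z up, the work surface at z = 0. Lengths are in m, angles in degrees, forces in N, time in s.
With the tool pointing down it reaches from about 0.425 to 0.875 m from the base axis. Payload 4.7 kg.
Tool frame: the origin (TCP) lies at the very end of the fingers, on their centre line; the grasp point (between the pads) lies 19 mm behind it; z points along the fingers, y is the line along which they close (so a half turn about z gives the same grasp; the last joint's range is limited). The gripper opens to 87 mm and grips with 3 to 60 N. Pads are 19 mm wide; open, the fingers measure 117 mm over their backs; the gripper's body (75 mm by 190 mm) begins 51 mm behind the grasp point.
Start: joints at [75.522, 18.392, -4.016, 83.108, 1.295, 78.541, -3.26], TCP at [0.171, -0.627, 0.223] pointing down, gripper open.
Joint ranges: [-163.93, 163.93], [-17.29, 119.83], [-79.2, 71.16], [3.27, 140.29], [-89.18, 269.18], [5.43, 117.66], [-154.24, 154.24]. Speed limits (degrees/s): [147.25, 147.25, 180, 180, 180, 180, 180].

## Interface

Orientations are given as [roll, pitch, yaw] about the fixed x, y, z axes, in that order (R = Rz(yaw) Ry(pitch) Rx(roll)).
In Python, from cell import get_obs, eyes, env gives the robot as it stands.
- The arm moves only by the tool servo_tool, never from a script. Its argument "series" is a list that holds one entry, the list of rows, each a list of 7 numbers: the shift along the tool's x, y, z in units of 300 mm (1.0 is 300 mm), then the turn, a rotation vector about the tool's x, y, z in units of pi rad (1.0 is pi rad), then the opening, from 0 (shut) to 1 (fully open). In form: [[[tx, ty, tz, wx, wy, wz, gripper], ...]]. A call has 1 to 12 rows; each row is the pose to reach, as a shift and turn from the pose commanded when the call began, along the tool's axes at that moment, turning the shorter way round; what a row does not reach only later rows make up. A row lasts 1/12 s, in which the tool goes at most 41.7 mm and 7.16 degrees, less where a joint would pass 70% of its speed; a pose out of reach is approached as far as the arm can. A call with a number of a shift or a turn outside -1 to 1 is refused whole. A call with a gripper value outside its range is refused whole. The fingers move at their own pace and stop on an object; "grip_force" is the grip in N (left out, the last holds). Time passes only in rows, so rows that repeat a pose let the fingers close. It gives the time, the measured TCP pose, the force, the opening and the grip force at its end, in the units of the state.
- get_obs(): the state, without advancing time (a new reading comes with each control period).
- eyes.read_camera(name): name is "scene" or "top" or "wrist"; returns a dict with "frame" (420x560x3 uint8, red, green, blue), "depth" (420x560 float32, m along the optical axis (not along the pixel's ray), 0 where there is no reading), "fx", "fy", "cx", "cy" (pixels), "origin" and "rotation" of the camera in the world; the wrist camera has in their place "mount" (4x4, takes a point from camera to tool coordinates, whose origin is the TCP and whose axes are the flange's). Camera axes: x right, y down, z forward; pixel columns grow to the right and rows downward; lengths in m; the calibration is good to about 2 mm. A picture is of the moment at which its call begins: read the wrist's pose just before it.
- env.sign_off(): hands the job in; it is judged then, once.
The state is a dict: "time_s": time; "qpos": joint angles; "joint_velocities": joint speeds; "effort": joint torques, N m; "tool_pos": TCP position; "tool_rot": TCP orientation; "force": force on the tool from outside, world axes, zero at the start; "wrist_torque": the same for the moment, N m; "grip_width": finger opening in m; "grasp_force": force on a finger pad.
Only numpy, scipy, OpenCV 4.12 (cv2) and the standard library are available. Lean on these libraries where they do the work, as an engineer would, in place of code of your own. Each camera call takes 0.05 s, during which the arm holds its last target. There are 200 camera calls.

## Working session

There is one attempt and no reset: what is moved stays moved. The work goes in short steps, Python scripts to look and compute and a tool call to move; the robot and the scene stay as the last step left them, time stands still between calls to the robot, and variables do not carry over. Pictures are saved under pics/ and viewed, at most 14 in all, crops included, and the job is handed in when it is done.

Besides the shell and the picture viewer there is one more tool, called in YAML: its name, and indented under it one key for each argument. servo_tool: Moves the arm, as the interface text tells. Shifts and turns lie within -1 to 1; 1 stands for 300 mm of shift or pi rad of turn. Its arguments: {"type":"object","properties":{"series":{"type":"array"},"grip_force":{"type":"number"}},"required":["series"]}

```bash
ls; mkdir -p pics; python3 - <<'E'
from cell import get_obs, eyes, env
import cv2,numpy as np
o=get_obs();print(o)
for n in("top","scene"):
    c=eyes.read_camera(n);cv2.imwrite(f"pics/{n}0.png",c["frame"][:,:,::-1]);print(n,c["fx"],c["fy"],c["cx"],c["cy"],c["origin"],c["rotation"])
    np.savez(f"{n}0.npz",**c)
E
```

```text
pics
{'time_s': 0.0, 'qpos': array([75.52051484, 18.44008156, -4.01761016, 83.17489071,  1.29503318,
       78.54050632, -3.25932585]), 'joint_velocities': array([ 0.04277594,  0.02405421,  0.00515445,  0.09012726, -0.00337944,
        0.01306207, -0.04676856]), 'effort': array([ 3.32552527e-04, -4.91289711e+01, -4.03802879e-01, -3.12531173e+01,
       -6.38128188e-02,  4.37797525e-02,  1.57414393e-04]), 'tool_pos': array([ 0.17120556, -0.62647356,  0.22145031]), 'tool_rot': array([-1.79889776e+02,  5.10599661e-03,  1.52918929e+01]), 'force': array([-0.36963893,  0.90753774, -0.42775188]), 'wrist_torque': array([ 0.018478  , -0.00111103,  0.01916348]), 'grasp_force': 0.0, 'grip_width': 0.08724821839630918}
top 520.8296876433595 520.8296876433595 282.3693449239553 214.93758320236716 [ 0.38175333 -0.05471632  1.59962076] [-171.91831163    0.7097302   -88.41078073]
scene 492.1940346344069 492.1940346344069 282.6166499430301 209.80249296902412 [1.26961156 0.84795335 1.16007806] [-133.64936675    1.13834355  143.03570082]
```

View pics/top0.png

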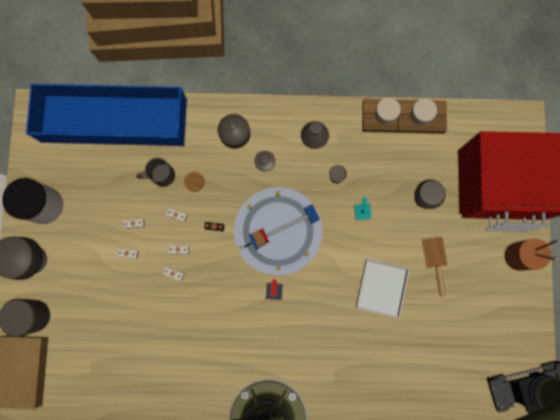

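View pics/scene0.png

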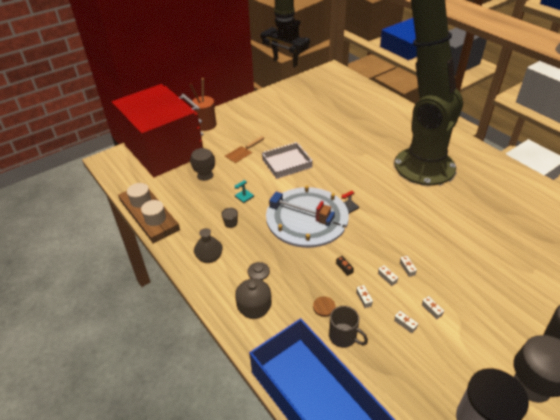

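The top view shows five white moulds at px (133,223), (176,215), (178,249), (127,253) and (173,273). The black look-alike is at (214,226) and gets left alone. The wheel is at (278,231), with its notch and dark line around (247,246). The red pointer is at (274,290), and the turquoise look-alike at (363,210) stays put. The white tub is at (382,288). Next I'll measure these.

```bash
cat > h.py <<'E'
import numpy as np, cv2
from scipy.spatial.transform import Rotation as R
from cell import get_obs, eyes, env
def cam(n):
    o=get_obs(); c=eyes.read_camera(n)
    if n=="wrist":
        M=np.array(c["mount"]); T=np.eye(4); T[:3,:3]=R.from_euler("xyz",o["tool_rot"],degrees=True).as_matrix(); T[:3,3]=o["tool_pos"]
        W=T@M; c["R"],c["o"]=W[:3,:3],W[:3,3]
    else: c["R"],c["o"]=R.from_euler("xyz",c["rotation"],degrees=True).as_matrix(),np.array(c["origin"])
    v,u=np.mgrid[:420,:560]; d=c["depth"]
    P=np.stack([(u-c["cx"])*d/c["fx"],(v-c["cy"])*d/c["fy"],d],-1)@c["R"].T+c["o"]
    c["P"]=P; return c
def atz(c,u,v,z):
    r=c["R"]@np.array([(u-c["cx"])/c["fx"],(v-c["cy"])/c["fy"],1]); return c["o"]+r*(z-c["o"][2])/r[2]
def hsv(c): return cv2.cvtColor(c["frame"],cv2.COLOR_RGB2HSV)
def blobs(c,mask,zlo,zhi,amin):
    P=c["P"]; m=(mask&(P[...,2]>zlo)&(P[...,2]<zhi)&(c["depth"]>0)).astype(np.uint8)
    n,l,s,ce=cv2.connectedComponentsWithStats(m); out=[]
    for i in range(1,n):
        if s[i,4]<amin: continue
        p=P[l==i]; (cx,cy),(w,h),a=cv2.minAreaRect((p[:,:2]*1000).astype(np.float32))
        if w<h: w,h,a=h,w,a+90   # a = direction of long side, world deg
        out.append((ce[i].round(0),round(cx/1000,4),round(cy/1000,4),round(w),round(h),round((a+90)%180-90,1),round(float(np.median(p[:,2])),4)))
    return out
def moulds(c,zlo=.012,zhi=.045,amin=30):
    H=hsv(c); m=(H[...,2]>130)&(H[...,1]<70)
    m=cv2.morphologyEx(m.astype(np.uint8),cv2.MORPH_CLOSE,np.ones((5,5)))>0
    return blobs(c,m,zlo,zhi,amin)
def go(x,y,z,yaw):
    "row from the present pose to target"
    o=get_obs(); A=R.from_euler("xyz",o["tool_rot"],degrees=True); B=R.from_euler("xyz",[180,0,yaw],degrees=True)
    s=A.inv().apply(np.array([x,y,z])-o["tool_pos"])/.3; w=(A.inv()*B).as_rotvec()/np.pi
    print("pos",o["tool_pos"].round(4),o["tool_rot"].round(2),"t",round(o["time_s"],2),"-> row",s.round(4).tolist(),w.round(4).tolist())
E
python3 - <<'E'
from h import *
c=cam("top");H=hsv(c)
print("moulds");[print(b) for b in moulds(c)]
print("tub");[print(b) for b in blobs(c,(H[...,1]<60)&(H[...,2]>120),.002,.05,400)]
r=((H[...,0]<8)|(H[...,0]>172))&(H[...,1]>150)&(H[...,2]>90)
print("red");[print(b) for b in blobs(c,r,.03,.2,5)]
b=(H[...,0]>105)&(H[...,0]<125)&(H[...,1]>120)
print("blue");[print(x) for x in blobs(c,b,.07,.2,10)]
P=c["P"]
print("disc");m=(abs(P[...,2]-.07)<.012)&(H[...,1]<90);[print(x) for x in blobs(c,m,.05,.09,500)]
cv2.imwrite("pics/wheelcrop.png",cv2.resize(c["frame"][180:305,200:400,::-1],None,fx=4,fy=4,interpolation=cv2.INTER_CUBIC))
for n in [(161,173),(194,181),(265,160),(338,173),(234,130),(215,226)]: print(n,P[n[1],n[0]].round(3))
E
```

```text
moulds
(array([176., 214.]), 0.5996, 0.2978, 61, 24, 71.1, 0.0252)
(array([133., 223.]), 0.5694, 0.4275, 61, 25, -83.1, 0.0254)
(array([178., 249.]), 0.4923, 0.2862, 62, 23, 87.1, 0.0247)
(array([127., 253.]), 0.4768, 0.4411, 61, 23, 84.5, 0.0246)
(array([387., 287.]), 0.3942, -0.3338, 150, 132, -11.5, 0.033)
(array([173., 273.]), 0.4198, 0.2969, 62, 24, 70.9, 0.025)
(array([244., 395.]), 0.0733, 0.0675, 24, 17, 14.3, 0.0169)
(array([293., 396.]), 0.0727, -0.0739, 25, 23, 26.1, 0.0158)
tub
(array([382., 288.]), 0.3925, -0.3362, 152, 137, -12.1, 0.0063)
red
(array([483., 134.]), 0.8224, -0.5832, 30, 14, -64.9, 0.1974)
(array([519., 175.]), 0.72, -0.6806, 220, 219, 89.7, 0.1975)
(array([497., 133.]), 0.8259, -0.6207, 8, 6, -63.0, 0.1984)
(array([486., 138.]), 0.8094, -0.5889, 14, 7, 29.1, 0.1968)
(array([540., 178.]), 0.7003, -0.7307, 8, 3, -19.8, 0.198)
(array([558., 185.]), 0.6829, -0.7798, 29, 8, -9.5, 0.1986)
(array([550., 184.]), 0.6844, -0.7594, 11, 6, -38.0, 0.1969)
(array([538., 186.]), 0.6777, -0.7251, 14, 8, -15.1, 0.1984)
(array([541., 187.]), 0.6764, -0.7335, 6, 5, 39.5, 0.1978)
(array([553., 186.]), 0.678, -0.7672, 14, 3, -70.6, 0.1981)
(array([551., 191.]), 0.6652, -0.7611, 15, 15, 80.6, 0.1967)
(array([545., 191.]), 0.6644, -0.7426, 9, 3, -70.0, 0.1992)
(array([547., 195.]), 0.6527, -0.7491, 6, 5, -52.3, 0.1983)
(array([264., 235.]), 0.5308, 0.021, 34, 8, 28.3, 0.1265)
(array([273., 287.]), 0.3859, -0.0097, 41, 13, -4.8, 0.0683)
blue
(array([102., 112.]), 0.8991, 0.5161, 461, 161, 90.0, 0.0905)
(array([311., 213.]), 0.6008, -0.1141, 46, 24, 26.8, 0.1036)
(array([253., 242.]), 0.5155, 0.0527, 42, 7, 25.8, 0.0932)
disc
(array([277., 231.]), 0.5529, -0.0158, 260, 257, 30.1, 0.0699)
(161, 173) [0.731 0.357 0.002]
(194, 181) [0.707 0.251 0.006]
(265, 160) [0.775 0.03  0.027]
(338, 173) [ 0.736 -0.195  0.043]
(234, 130) [0.848 0.122 0.092]
(215, 226) [0.565 0.175 0.031]
```

View pics/wheelcrop.png

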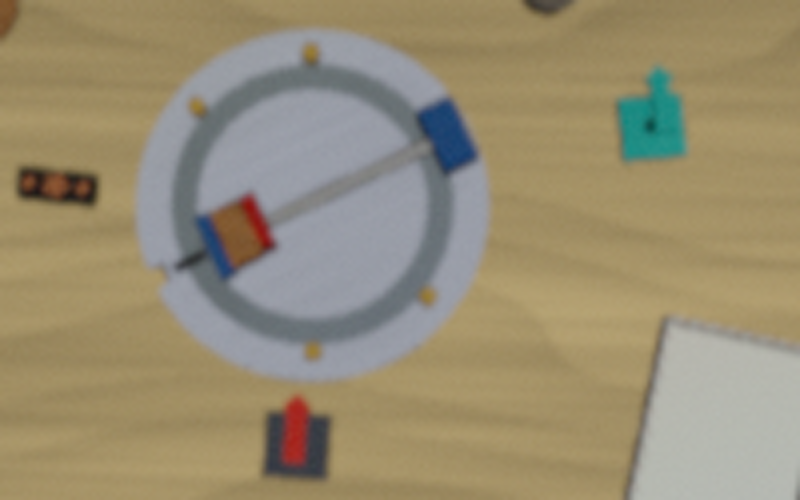

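```bash
python3 -c "
from h import *
go(.60,-.012,.30,0)"
```

```text
pos [ 0.1712 -0.6266  0.2217] [-179.92    0.     15.29] t 0.15 -> row [1.9188, -1.5997, -0.2587] [-0.0005, 0.0001, 0.0849]
```

servo_tool:
  series:
    - [[0.96,-0.8,-0.26,0,0,0,1],[0.96,-0.8,-0.26,0,0,0,1],[0.96,-0.8,-0.26,0,0,0,1],[0.96,-0.8,-0.26,0,0,0,1],[0.96,-0.8,-0.26,0,0,0,1],[0.96,-0.8,-0.26,0,0,0,1],[0.96,-0.8,-0.26,0,0,0,1],[0.96,-0.8,-0.26,0,0,0,1],[0.96,-0.8,-0.26,0,0,0,1],[0.96,-0.8,-0.26,0,0,0,1]]

```text
time_s: 0.98
tool_pos: [0.3913, -0.3124, 0.3025]
tool_rot: [180.0, -0.2, 15.9]
force: [0.5, -0.1, 0.2]
grip_width: 0.087
grasp_force: 0.0
```

servo_tool:
  series:
    - [[0.96,-0.8,0,0,0,0.085,1],[0.96,-0.8,0,0,0,0.085,1],[0.96,-0.8,0,0,0,0.085,1],[0.96,-0.8,0,0,0,0.085,1],[0.96,-0.8,0,0,0,0.085,1],[0.96,-0.8,0,0,0,0.085,1],[0.96,-0.8,0,0,0,0.085,1],[0.96,-0.8,0,0,0,0.085,1],[0.96,-0.8,0,0,0,0.085,1],[0.96,-0.8,0,0,0,0.085,1],[0.96,-0.8,0,0,0,0.085,1]]

```text
time_s: 1.9
tool_pos: [0.6012, -0.0073, 0.2996]
tool_rot: [-179.8, 0.1, 0.4]
force: [-0.6, 0.4, -0.5]
grip_width: 0.0867
grasp_force: 0.0
```

```bash
python3 - <<'E'
from h import *
c=cam("wrist");print(get_obs()["tool_pos"],get_obs()["tool_rot"],c["mount"],c["o"])
cv2.imwrite("pics/w1.png",c["frame"][:,:,::-1]);np.savez("w1.npz",P=c["P"],f=c["frame"])
E
```

```text
[ 0.60048942 -0.01049132  0.29973966] [-1.79949119e+02  8.21075284e-02  2.02266473e-01] [[-1.14207611e-04 -9.60888626e-01 -2.76935074e-01  7.61151630e-02]
 [ 9.99999951e-01 -1.90547544e-04  2.48749143e-04 -8.18053331e-05]
 [-2.91789520e-04 -2.76935032e-01  9.60888601e-01 -1.63018184e-01]
 [ 0.00000000e+00  0.00000000e+00  0.00000000e+00  1.00000000e+00]] [ 0.67742789 -0.00714206  0.46258021]
```

View pics/w1.png

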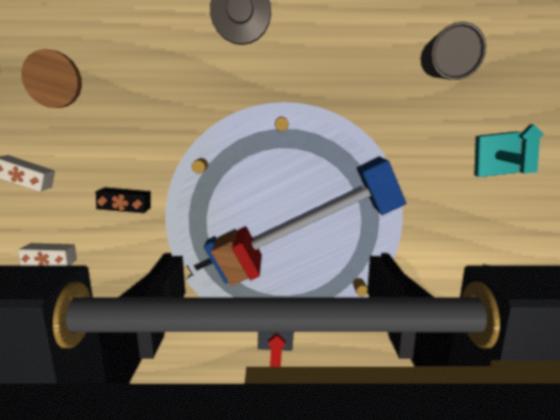

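The wrist view shows the pins at px (281,124), (199,166) and (361,288), the notch near (188,272), and the red pointer tip near (277,337). I'll turn these into positions.

```bash
cat >> h.py <<'E'
def fit(c):
    P=c["P"];H=hsv(c)
    y=(H[...,0]>15)&(H[...,0]<30)&(H[...,1]>110)&(c["depth"]>0)
    pins=[b for b in blobs(c,y,.083,.10,15) if b[3]<25]
    d=(abs(P[...,2]-.07)<.004)&(H[...,1]<80)
    return pins,P[d]
E
python3 - <<'E'
from h import *
c=cam("wrist");pins,D=fit(c);[print(p) for p in pins]
for b in [(281,124),(199,166),(361,288)]: print(b,atz(c,*b,.092).round(4),c["P"][b[1],b[0]].round(4))
H=hsv(c);P=c["P"]
b=(H[...,0]>105)&(H[...,0]<125)&(H[...,1]>120);[print("blue",x) for x in blobs(c,b,.095,.12,30)]
r=((H[...,0]<8)|(H[...,0]>172))&(H[...,1]>150)&(H[...,2]>90);[print("red",x) for x in blobs(c,r,.03,.14,20)]
m=r&(P[...,2]>.055)&(P[...,2]<.08)&(P[...,0]<.5);q=P[m];print("tip",q[q[:,0]>q[:,0].max()-.003].mean(0))
br=(H[...,0]>3)&(H[...,0]<20)&(H[...,1]>90);[print("keeper",x) for x in blobs(c,br,.108,.122,50)]
D=D[np.hypot(D[:,0]-.553,D[:,1]+.016)<.14]
print(D[:,2].mean(), cv2.minEnclosingCircle((D[::5,:2]*1000).astype(np.float32)))
E
```

```text
(array([277., 123.]), 0.6616, -0.0117, 11, 11, 0.2, 0.0927)
(array([195., 165.]), 0.6206, 0.0704, 12, 12, 86.6, 0.0922)
(array([358., 287.]), 0.4858, -0.101, 12, 11, 17.7, 0.0922)
(281, 124) [ 0.6607 -0.0151  0.092 ] [ 0.6608 -0.0151  0.0927]
(199, 166) [0.6198 0.0663 0.092 ] [0.6198 0.0663 0.0922]
(361, 288) [ 0.4862 -0.1041  0.092 ] [ 0.4866 -0.1039  0.0928]
blue (array([379., 185.]), 0.6023, -0.1119, 49, 27, 26.9, 0.1047)
red (array([242., 260.]), 0.534, 0.0227, 38, 12, 27.9, 0.1285)
red (array([273., 350.]), 0.3908, -0.0096, 43, 20, 4.4, 0.0706)
tip [ 0.41068106 -0.00841138  0.07057783]
keeper (array([226., 262.]), 0.526, 0.0379, 44, 26, 23.2, 0.1156)
0.07102975607295259 ((552.1842041015625, -14.612869262695312), 130.47845458984375)
```

```bash
python3 -c "
from h import *
go(.6625,-.0117,.078,1.85)
for a in np.linspace(1.85,62.4,13)[1:]:
    d=np.array([np.cos(np.radians(a))-np.cos(np.radians(1.85)),np.sin(np.radians(a))-np.sin(np.radians(1.85)),0])*.11
    A=R.from_euler('xyz',[180,0,1.85],degrees=True); s=A.inv().apply(d)/.3; print(s.round(4),round(-(a-1.85)/180,4))
"
```

```text
pos [ 0.6001 -0.0126  0.2999] [1.7997e+02 8.0000e-02 2.0000e-02] t 2.0 -> row [0.209, -0.0034, 0.7393] [0.0001, 0.0005, -0.0102]
[-0.0014 -0.0322 -0.    ] -0.028
[-0.0057 -0.0642 -0.    ] -0.0561
[-0.0127 -0.0957 -0.    ] -0.0841
[-0.0225 -0.1265 -0.    ] -0.1121
[-0.035  -0.1563 -0.    ] -0.1402
[-0.05   -0.1849 -0.    ] -0.1682
[-0.0675 -0.212  -0.    ] -0.1962
[-0.0873 -0.2375 -0.    ] -0.2243
[-0.1093 -0.2611 -0.    ] -0.2523
[-0.1332 -0.2828 -0.    ] -0.2803
[-0.159  -0.3022 -0.    ] -0.3084
[-0.1864 -0.3193 -0.    ] -0.3364
```

servo_tool:
  series:
    - [[0.209,-0.0034,0.2,0,0,-0.0102,0.5],[0.209,-0.0034,0.3,0,0,-0.0102,0.5],[0.209,-0.0034,0.4,0,0,-0.0102,0.5],[0.209,-0.0034,0.55,0,0,-0.0102,0.5],[0.209,-0.0034,0.65,0,0,-0.0102,0.5],[0.209,-0.0034,0.7,0,0,-0.0102,0.5],[0.209,-0.0034,0.739,0,0,-0.0102,0.5],[0.209,-0.0034,0.739,0,0,-0.0102,0.5],[0.209,-0.0034,0.739,0,0,-0.0102,0.1],[0.209,-0.0034,0.739,0,0,-0.0102,0.05],[0.209,-0.0034,0.739,0,0,-0.0102,0],[0.209,-0.0034,0.739,0,0,-0.0102,0]]
  grip_force: 8

```text
time_s: 3.0
tool_pos: [0.6644, -0.0113, 0.0811]
tool_rot: [180.0, -0.2, 1.8]
force: [-0.3, -0.5, 0.5]
grip_width: 0.0242
grasp_force: 0.0
```

servo_tool:
  series:
    - [[0,0,0,0,0,0,0],[0,0,0,0,0,0,0],[0,0,0,0,0,0,0],[0,0,0,0,0,0,0]]

```text
time_s: 3.33
tool_pos: [0.6637, -0.0112, 0.0798]
tool_rot: [180.0, -0.1, 1.8]
force: [-0.7, -0.2, 5.4]
grip_width: 0.0137
grasp_force: 8.0
```

```bash
python3 -c "
from h import *
o=get_obs();print(o['tool_pos'],o['tool_rot'],o['grip_width'],o['grasp_force'],o['force'])"
```

```text
[ 0.66366953 -0.01117277  0.07983696] [ 1.79972328e+02 -7.59854966e-02  1.82567315e+00] 0.013682361431406796 8.000654429197311 [-0.69493679 -0.17426734  5.43029897]
```

servo_tool:
  series:
    - [[-0.0014,-0.0322,-0.003,0,0,-0.028,0],[-0.0057,-0.0642,-0.003,0,0,-0.0561,0],[-0.0127,-0.0957,-0.003,0,0,-0.0841,0],[-0.0225,-0.1265,-0.003,0,0,-0.1121,0],[-0.035,-0.1563,-0.003,0,0,-0.1402,0],[-0.05,-0.1849,-0.003,0,0,-0.1682,0],[-0.0675,-0.212,-0.003,0,0,-0.1962,0],[-0.0873,-0.2375,-0.003,0,0,-0.2243,0],[-0.1093,-0.2611,-0.003,0,0,-0.2523,0],[-0.1332,-0.2828,-0.003,0,0,-0.2803,0],[-0.159,-0.3022,-0.003,0,0,-0.3084,0],[-0.1864,-0.3193,-0.003,0,0,-0.3364,0]]

```text
time_s: 4.33
tool_pos: [0.6049, 0.0834, 0.0799]
tool_rot: [179.9, -0.1, 62.6]
force: [1.3, 0.4, -0.1]
grip_width: 0.0133
grasp_force: 8.0
```

servo_tool:
  series:
    - [[0,0,0,0,0,0,0],[0,0,0,0,0,0,0],[0,0,0,0,0,0,0],[0,0,0,0,0,0,0]]

```text
time_s: 4.67
tool_pos: [0.6047, 0.0834, 0.0799]
tool_rot: [-180.0, -0.1, 62.3]
force: [0.4, 3.0, 1.8]
grip_width: 0.0138
grasp_force: 8.0
```

```bash
python3 -c "
from h import *
o=get_obs();print(o['tool_pos'],o['tool_rot'],o['grip_width'],o['grasp_force'],o['force'])
p=o['tool_pos'][:2]-[.553,-.0152];print(np.hypot(*p),np.degrees(np.arctan2(p[1],p[0])))
"
```

```text
[0.60471501 0.08338511 0.07986512] [-1.79998905e+02 -7.75350553e-02  6.22852903e+01] 0.013796369860295173 8.000301942229271 [0.36884983 2.95019412 1.7663942 ]
0.11132595121521173 62.31974417743229
```

servo_tool:
  series:
    - [[0,0,0,0,0,0,0.5],[0,0,0,0,0,0,0.5],[0,0,-0.1,0,0,0,0.5],[0,0,-0.2,0,0,0,0.5],[-0.296,0.138,-0.733,0,0,0.361,1],[-0.296,0.138,-0.733,0,0,0.361,1],[-0.296,0.138,-0.733,0,0,0.361,1],[-0.296,0.138,-0.733,0,0,0.361,1],[-0.296,0.138,-0.733,0,0,0.361,1],[-0.296,0.138,-0.733,0,0,0.361,1],[-0.296,0.138,-0.733,0,0,0.361,1],[-0.296,0.138,-0.733,0,0,0.361,1]]

```text
time_s: 5.67
tool_pos: [0.5997, -0.0167, 0.2999]
tool_rot: [179.9, -0.0, 4.6]
force: [0.6, 1.2, 0.1]
grip_width: 0.0835
grasp_force: 0.0
```

servo_tool:
  series:
    - [[0,0,0,0,0,0,1],[0,0,0,0,0,0,1],[0,0,0,0,0,0,1],[0,0,0,0,0,0,1]]

```text
time_s: 6.0
tool_pos: [0.5996, -0.0152, 0.2994]
tool_rot: [180.0, 0.0, 5.2]
force: [-0.2, 0.1, -0.2]
grip_width: 0.0871
grasp_force: 0.0
```

```bash
cat >> h.py <<'E'
def wheel(c):
    P=c["P"];H=hsv(c); pins,_=fit(c); [print("pin",p[1:3]) for p in pins]
    b=(H[...,0]>105)&(H[...,0]<125)&(H[...,1]>120);[print("blue",x) for x in blobs(c,b,.09,.12,30)]
    r=((H[...,0]<8)|(H[...,0]>172))&(H[...,1]>150)&(H[...,2]>90);[print("red",x) for x in blobs(c,r,.055,.14,20)]
    br=(H[...,0]>3)&(H[...,0]<20)&(H[...,1]>90);[print("keeper",x) for x in blobs(c,br,.108,.122,50)]
    if len(pins)>1:
        q=np.array([p[1:3] for p in pins])-[.553,-.0152]; print("pin angles",np.degrees(np.arctan2(q[:,1],q[:,0])).round(2))
E
python3 - <<'E'
from h import *
c=cam("wrist");wheel(c);o=get_obs();print(o["tool_pos"],o["tool_rot"]);
cv2.imwrite("pics/w2.png",c["frame"][:,:,::-1])
E
```

```text
pin (0.6047, 0.081)
pin (0.5935, -0.1161)
pin (0.516, 0.0845)
pin (0.501, -0.1109)
blue (array([288., 124.]), 0.6615, -0.0216, 48, 26, 86.8, 0.1047)
red (array([265., 281.]), 0.5071, -0.0125, 40, 18, 86.4, 0.1286)
red (array([254., 349.]), 0.3895, -0.0098, 45, 20, 5.6, 0.0705)
keeper (array([261., 291.]), 0.4954, -0.0109, 42, 17, -85.3, 0.1156)
pin angles [  61.75  -68.13  110.36 -118.52]
[ 0.59960716 -0.01511594  0.29940257] [1.79999025e+02 2.72318791e-02 5.16746201e+00]
```

View pics/w2.png

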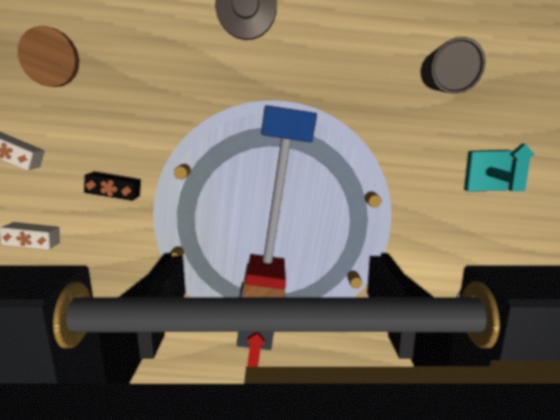

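```bash
python3 -c "
from h import *
go(.494,-.0116,.15,-3.5);go(.494,-.0116,.089,-3.5)"
```

```text
pos [ 0.5996 -0.0151  0.2994] [1.80e+02 3.00e-02 5.17e+00] t 6.05 -> row [-0.3493, -0.0434, 0.4982] [0.0, 0.0002, 0.0482]
pos [ 0.5996 -0.0151  0.2994] [1.80e+02 3.00e-02 5.17e+00] t 6.05 -> row [-0.3492, -0.0434, 0.7015] [0.0, 0.0002, 0.0482]
```

servo_tool:
  series:
    - [[-0.349,-0.0434,0.2,0,0,0.048,1],[-0.349,-0.0434,0.3,0,0,0.048,1],[-0.349,-0.0434,0.4,0,0,0.048,1],[-0.349,-0.0434,0.45,0,0,0.048,1],[-0.349,-0.0434,0.53,0,0,0.048,1],[-0.349,-0.0434,0.6,0,0,0.048,1],[-0.349,-0.0434,0.66,0,0,0.048,1],[-0.349,-0.0434,0.7,0,0,0.048,1],[-0.349,-0.0434,0.7,0,0,0.048,1],[-0.349,-0.0434,0.7,0,0,0.048,0.6],[-0.349,-0.0434,0.7,0,0,0.048,0.4],[-0.349,-0.0434,0.7,0,0,0.048,0.3]]
  grip_force: 20

```text
time_s: 7.05
tool_pos: [0.4954, -0.0113, 0.091]
tool_rot: [180.0, -0.1, -3.6]
force: [-0.1, -0.6, 0.5]
grip_width: 0.0744
grasp_force: 0.0
```

servo_tool:
  series:
    - [[0,0,0,0,0,0,0.3],[0,0,0,0,0,0,0.3],[0,0,0,0,0,0,0.3],[0,0,0,0,0,0,0.3]]

```text
time_s: 7.38
tool_pos: [0.4944, -0.0114, 0.0899]
tool_rot: [180.0, -0.0, -3.6]
force: [-0.4, -1.0, -0.1]
grip_width: 0.0483
grasp_force: 0.0
```

servo_tool:
  series:
    - [[0,0,0,0,0,0,0.3],[0,0,0,0,0,0,0.3],[0,0,0,0,0,0,0.3],[0,0,-0.03,0,0,0,0.3],[0,0,-0.06,0,0,0,0.3],[0,0,-0.12,0,0,0,0.3],[0,0,-0.2,0,0,0,0.3],[0,0,-0.3,0,0,0,0.3],[0,0,-0.4,0,0,0,0.3],[0,0,-0.4,0,0,0,0.3]]

```text
time_s: 8.22
tool_pos: [0.4974, -0.0108, 0.2164]
tool_rot: [179.9, -0.5, -3.5]
force: [1.6, 0.5, -0.7]
grip_width: 0.0436
grasp_force: 20.0
```

servo_tool:
  series:
    - [[-0.246,0.8,0,0,0,0,0.3],[-0.246,0.8,0,0,0,0,0.3],[-0.246,0.8,0,0,0,0,0.3],[-0.246,0.8,0,0,0,0,0.3],[-0.246,0.8,0,0,0,0,0.3],[-0.246,0.8,0,0,0,0,0.3],[-0.246,0.8,0,0,0,0,0.3],[-0.246,0.8,0,0,0,0,0.3],[-0.246,0.8,0,0,0,0,0.3]]

```text
time_s: 8.97
tool_pos: [0.4059, -0.2454, 0.21]
tool_rot: [-179.9, -0.0, -3.6]
force: [1.0, 0.9, 0.2]
grip_width: 0.0436
grasp_force: 20.0
```

```bash
python3 -c "
from h import *
go(.395,-.334,.065,-12)"
```

```text
pos [ 0.4059 -0.2454  0.21  ] [-1.7994e+02 -1.0000e-02 -3.5600e+00] t 8.97 -> row [-0.0179, 0.2975, 0.4829] [-0.0003, -0.0, 0.0469]
```

servo_tool:
  series:
    - [[-0.018,0.2975,0.05,0,0,0.047,0.3],[-0.018,0.2975,0.1,0,0,0.047,0.3],[-0.018,0.2975,0.2,0,0,0.047,0.3],[-0.018,0.2975,0.3,0,0,0.047,0.3],[-0.018,0.2975,0.4,0,0,0.047,0.3],[-0.018,0.2975,0.48,0,0,0.047,0.3],[-0.018,0.2975,0.54,0,0,0.047,0.3],[-0.018,0.2975,0.575,0,0,0.047,0.3],[-0.018,0.2975,0.59,0,0,0.047,0.3],[-0.018,0.2975,0.59,0,0,0.047,0.3],[-0.018,0.2975,0.59,0,0,0.047,0.3],[-0.018,0.2975,0.59,0,0,0.047,0.7]]

```text
time_s: 9.97
tool_pos: [0.396, -0.3356, 0.0342]
tool_rot: [179.9, -0.1, -12.0]
force: [-0.1, -0.1, 0.7]
grip_width: 0.0465
grasp_force: 0.0
```

servo_tool:
  series:
    - [[0,0,0,0,0,0,0.7],[0,0,0,0,0,0,0.7],[0,0,0,0,0,0,0.7],[0,0,-0.1,0,0,0,0.7],[0,0,-0.2,0,0,0,0.7],[0,0,-0.3,0,0,0,0.7],[0,0,-0.45,0,0,0,1],[0,0,-0.6,0,0,0,1],[0,0,-0.7,0,0,0,1],[0,0,-0.9,0,0,0,1],[0,0,-0.9,0,0,0,1]]

```text
time_s: 10.88
tool_pos: [0.3962, -0.336, 0.3089]
tool_rot: [179.7, -0.4, -12.0]
force: [0.9, -0.8, -0.0]
grip_width: 0.0837
grasp_force: 0.0
```

```bash
python3 - <<'E'
from h import *
c=cam("top")
H=hsv(c);print("moulds");[print(b) for b in moulds(c)]
br=(H[...,0]>3)&(H[...,0]<20)&(H[...,1]>90)
P=c["P"];k=br&(abs(P[...,0]-.395)<.09)&(abs(P[...,1]+.334)<.08)
[print("keeper",b) for b in blobs(c,k,.015,.1,10)]
go(.47,0,.30,-3.5)
E
```

```text
moulds
(array([176., 214.]), 0.5996, 0.2981, 61, 24, 70.8, 0.0252)
(array([133., 223.]), 0.5699, 0.4277, 62, 25, -81.3, 0.0246)
(array([178., 249.]), 0.4928, 0.2851, 61, 24, 89.4, 0.0254)
(array([127., 253.]), 0.4771, 0.4403, 62, 24, 85.1, 0.0247)
(array([365., 287.]), 0.3991, -0.3103, 150, 84, -11.3, 0.033)
(array([173., 273.]), 0.4201, 0.2977, 60, 24, 71.6, 0.0253)
(array([400., 305.]), 0.3435, -0.387, 30, 6, -10.6, 0.0312)
(array([244., 394.]), 0.0721, 0.0685, 23, 19, 41.5, 0.0167)
(array([293., 396.]), 0.0719, -0.0745, 25, 23, -60.8, 0.0159)
pos [ 0.3971 -0.3367  0.3108] [179.62  -0.58 -12.03] t 10.93 -> row [0.0036, -1.1485, 0.0286] [0.0023, -0.003, -0.0474]
```

servo_tool:
  series:
    - [[0.106,-0.83,0.03,0,0,-0.047,1],[0.106,-0.83,0.03,0,0,-0.047,1],[0.106,-0.83,0.03,0,0,-0.047,1],[0.106,-0.83,0.03,0,0,-0.047,1],[0.106,-0.83,0.03,0,0,-0.047,1],[0.106,-0.83,0.03,0,0,-0.047,1]]

```text
time_s: 11.43
tool_pos: [0.4774, -0.0973, 0.2937]
tool_rot: [179.9, -0.0, -3.6]
force: [0.8, -1.1, 0.6]
grip_width: 0.0872
grasp_force: 0.0
```

servo_tool:
  series:
    - [[-0.018,-0.834,0,0,0,0,1],[-0.018,-0.834,0,0,0,0,1],[-0.018,-0.834,0,0,0,0,1],[-0.018,-0.834,0,0,0,0,1],[-0.018,-0.834,0,0,0,0,1],[-0.018,-0.834,0,0,0,0,1]]

```text
time_s: 11.93
tool_pos: [0.487, 0.1524, 0.2938]
tool_rot: [179.9, -0.1, -3.6]
force: [1.2, -0.2, -0.7]
grip_width: 0.0873
grasp_force: 0.0
```

servo_tool:
  series:
    - [[-0.009,-0.7,0,0,0,0,1],[-0.009,-0.7,0,0,0,0,1],[-0.009,-0.7,0,0,0,0,1],[-0.009,-0.7,0,0,0,0,1],[-0.009,-0.7,0,0,0,0,1],[-0.009,-0.7,0,0,0,0,1],[-0.009,-0.7,0,0,0,0,1],[-0.009,-0.7,0,0,0,0,1],[-0.009,-0.7,0,0,0,0,1],[-0.009,-0.7,0,0,0,0,1]]

```text
time_s: 12.77
tool_pos: [0.499, 0.358, 0.2938]
tool_rot: [179.9, -0.1, -3.8]
force: [0.8, 0.6, 0.8]
grip_width: 0.0872
grasp_force: 0.0
```

```bash
python3 - <<'E'
from h import *
c=cam("wrist");print("wrist");[print(b) for b in moulds(c,amin=100)]
go(.50,.36,.30,-3.5)
cv2.imwrite("pics/w3.png",c["frame"][:,:,::-1])
c=cam("top");H=hsv(c);P=c["P"]
k=(H[...,0]>3)&(H[...,0]<20)&(H[...,1]>90)&(abs(P[...,0]-.395)<.09)&(abs(P[...,1]+.334)<.08)
[print("keeper",b) for b in blobs(c,k,.015,.1,10)]
E
```

```text
wrist
(array([322.,  82.]), 0.5986, 0.3007, 60, 24, 70.8, 0.0268)
(array([208., 118.]), 0.5687, 0.4306, 60, 24, -82.2, 0.0267)
(array([335., 178.]), 0.4915, 0.2883, 60, 24, 89.4, 0.0268)
(array([205., 199.]), 0.4764, 0.4436, 60, 23, 85.5, 0.0266)
(array([327., 237.]), 0.4185, 0.3002, 59, 24, 71.0, 0.0268)
pos [0.499  0.3581 0.294 ] [ 1.7994e+02 -8.0000e-02 -3.7800e+00] t 12.82 -> row [0.0029, -0.0065, -0.0201] [0.0003, -0.0004, -0.0015]
keeper (array([384., 287.]), 0.3947, -0.3341, 41, 18, 79.1, 0.0491)
```

View pics/w3.png

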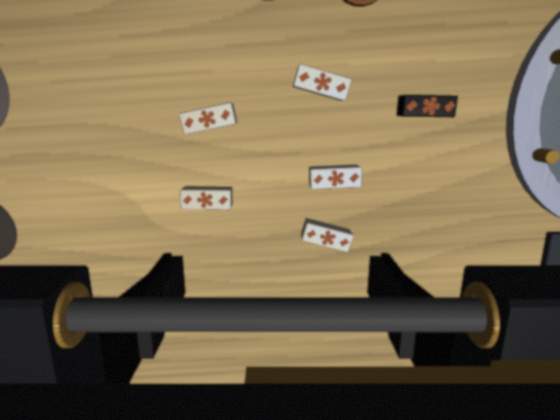

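Five white moulds are in view at px (322,82), (208,118), (335,178), (205,199) and (327,237). The black look-alike is at (427,106). The keeper is in the tub. I'll start with the mould at (335,178).

```bash
python3 -c "
from h import *
go(.4915,.2883,.005,-1)"
```

```text
pos [0.4988 0.3584 0.294 ] [ 1.7995e+02 -7.0000e-02 -3.7600e+00] t 12.87 -> row [-0.0104, 0.2338, 0.9635] [0.0003, -0.0004, -0.0153]
```

servo_tool:
  series:
    - [[-0.0104,0.234,0.1,0,0,-0.0153,1],[-0.0104,0.234,0.22,0,0,-0.0153,1],[-0.0104,0.234,0.34,0,0,-0.0153,1],[-0.0104,0.234,0.46,0,0,-0.0153,1],[-0.0104,0.234,0.58,0,0,-0.0153,1],[-0.0104,0.234,0.7,0,0,-0.0153,1],[-0.0104,0.234,0.8,0,0,-0.0153,1],[-0.0104,0.234,0.88,0,0,-0.0153,1],[-0.0104,0.234,0.93,0,0,-0.0153,1],[-0.0104,0.234,0.96,0,0,-0.0153,1],[-0.0104,0.234,0.96,0,0,-0.0153,1],[-0.0104,0.234,0.96,0,0,-0.0153,0.5]]
  grip_force: 30

```text
time_s: 13.87
tool_pos: [0.4911, 0.2906, 0.0066]
tool_rot: [-180.0, -0.1, -0.8]
force: [-0.2, -0.4, 0.4]
grip_width: 0.0843
grasp_force: 0.0
```

servo_tool:
  series:
    - [[0,0,0,0,0,0,0.5],[0,0,0,0,0,0,0.5],[0,0,0,0,0,0,0.5],[0,0,0,0,0,0,0.5],[0,0,0,0,0,0,0.5],[0,0,0,0,0,0,0.5]]

```text
time_s: 14.37
tool_pos: [0.4909, 0.2904, 0.0064]
tool_rot: [180.0, -0.1, -0.8]
force: [-1.1, -1.4, 5.9]
grip_width: 0.0594
grasp_force: 30.0
```

```bash
python3 -c "
from h import *
o=get_obs();print(o['grip_width'],o['grasp_force']);go(.4727,-.0102,.200,-3.6)"
```

```text
0.05942238344626109 30.00100940465927
pos [0.4909 0.2904 0.0064] [ 1.7998e+02 -6.0000e-02 -8.1000e-01] t 14.37 -> row [-0.0457, 1.003, -0.645] [0.0001, -0.0004, 0.0155]
```

servo_tool:
  series:
    - [[0,0,-0.05,0,0,0,0.5],[0,0,-0.15,0,0,0,0.5],[0,0,-0.28,0,0,0,0.5],[0,0,-0.42,0,0,0,0.5],[-0.046,0.3,-0.55,0,0,0.0155,0.5],[-0.046,0.5,-0.645,0,0,0.0155,0.5],[-0.046,1.0,-0.645,0,0,0.0155,0.5],[-0.046,1.0,-0.645,0,0,0.0155,0.5],[-0.046,1.0,-0.645,0,0,0.0155,0.5],[-0.046,1.0,-0.645,0,0,0.0155,0.5],[-0.046,1.0,-0.645,0,0,0.0155,0.5],[-0.046,1.0,-0.645,0,0,0.0155,0.5]]

```text
time_s: 15.37
tool_pos: [0.4718, -0.0153, 0.2005]
tool_rot: [179.8, -0.1, -4.0]
force: [0.4, -1.3, -0.4]
grip_width: 0.0599
grasp_force: 30.0
```

servo_tool:
  series:
    - [[0,0,0,0,0,0,0.5],[0,0,0,0,0,0,0.5],[0,0,0,0,0,0,0.5],[0,0,0,0,0,0,0.5],[0,0,0,0,0,0,0.5]]

```text
time_s: 15.78
tool_pos: [0.4722, -0.0075, 0.1991]
tool_rot: [-180.0, 0.0, -3.4]
force: [-0.6, -0.4, -0.4]
grip_width: 0.0598
grasp_force: 30.0
```

```bash
python3 - <<'E'
from h import *
o=get_obs();print(o['grip_width'],o['grasp_force']);go(.4727,-.0102,.1065,-3.6)
c=cam("wrist");H=hsv(c)
r=((H[...,0]<8)|(H[...,0]>172))&(H[...,1]>150)&(H[...,2]>90);[print("red",x) for x in blobs(c,r,.1,.14,20)]
[print(b) for b in moulds(c,.17,.25,100)]
cv2.imwrite("pics/w4.png",c["frame"][:,:,::-1])
E
```

```text
0.0597630520975032 29.9999338388443
pos [ 0.4722 -0.0075  0.1991] [-1.7998e+02  2.0000e-02 -3.4000e+00] t 15.78 -> row [0.0022, 0.0091, 0.3087] [-0.0001, 0.0001, 0.0011]
red (array([281., 197.]), 0.4925, -0.0116, 38, 11, 86.7, 0.1287)
(array([274., 247.]), 0.4843, -0.0073, 58, 1, 86.6, 0.1959)
(array([276., 280.]), 0.4778, -0.0078, 60, 14, 86.8, 0.2194)
```

View pics/w4.png

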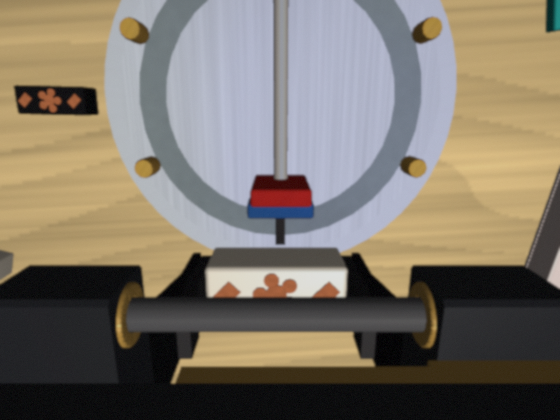

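servo_tool:
  series:
    - [[0.002,0.009,0.1,0,0,0.001,0.5],[0.002,0.009,0.2,0,0,0.001,0.5],[0.002,0.009,0.26,0,0,0.001,0.5],[0.002,0.009,0.3,0,0,0.001,0.5],[0.002,0.009,0.308,0,0,0.001,0.5],[0.002,0.009,0.308,0,0,0.001,0.5],[0.015,0.009,0.308,0,0,0.001,0.5],[0.03,0.009,0.308,0,0,0.001,0.5],[0.045,0.009,0.308,0,0,0.001,0.5],[0.06,0.009,0.308,0,0,0.001,0.5],[0.075,0.009,0.308,0,0,0.001,0.5],[0.087,0.009,0.308,0,0,0.001,0.5]]

```text
time_s: 16.83
tool_pos: [0.499, -0.0135, 0.1071]
tool_rot: [-180.0, -0.0, -3.8]
force: [-3.7, 1.6, -1.2]
grip_width: 0.0598
grasp_force: 30.0
```

servo_tool:
  series:
    - [[0,0,0,0,0,0,0.5],[0,0,0,0,0,0,0.5],[0,0,0,0,0,0,0.5]]

```text
time_s: 17.08
tool_pos: [0.4984, -0.0138, 0.1069]
tool_rot: [180.0, -0.0, -3.8]
force: [-2.1, 1.6, 0.6]
grip_width: 0.0596
grasp_force: 30.0
```

```bash
python3 - <<'E'
from h import *
o=get_obs();print(o['grip_width'],o['grasp_force'],o['force']);go(.4975,-.0118,.0775,-3.4)
c=cam("wrist");H=hsv(c)
r=((H[...,0]<8)|(H[...,0]>172))&(H[...,1]>150)&(H[...,2]>90);[print("red",x) for x in blobs(c,r,.1,.14,20)]
[print(b) for b in moulds(c,.1,.25,100)]
E
```

```text
0.059639672489769334 29.999913275241852 [-2.11725617  1.60195305  0.57945234]
pos [ 0.4984 -0.0138  0.1069] [ 1.7999e+02 -2.0000e-02 -3.7800e+00] t 17.08 -> row [-0.0034, -0.0064, 0.098] [0.0001, -0.0001, -0.0021]
red (array([272., 254.]), 0.5171, -0.0135, 40, 12, 85.1, 0.1287)
(array([276., 280.]), 0.5039, -0.0143, 60, 14, 86.2, 0.1274)
```

servo_tool:
  series:
    - [[-0.003,-0.0064,0.02,0,0,-0.002,0.5],[-0.003,-0.0064,0.04,0,0,-0.002,0.5],[-0.003,-0.0064,0.06,0,0,-0.002,0.5],[-0.003,-0.0064,0.08,0,0,-0.002,0.5],[-0.003,-0.0064,0.093,0,0,-0.002,0.5],[-0.003,-0.0064,0.098,0,0,-0.002,0.5],[-0.003,-0.0064,0.098,0,0,-0.002,0.5],[-0.003,-0.0064,0.098,0,0,-0.002,0.5]]

```text
time_s: 17.8
tool_pos: [0.497, -0.0117, 0.0769]
tool_rot: [-180.0, 0.1, -3.4]
force: [-1.2, -0.1, -1.6]
grip_width: 0.0598
grasp_force: 30.0
```

servo_tool:
  series:
    - [[0,0,0,0,0,0,0.75],[0,0,0,0,0,0,1],[0,0,0,0,0,0,1],[0,0,0,0,0,0,1],[0,0,-0.05,0,0,0,1],[0,0,-0.12,0,0,0,1],[0,0,-0.22,0,0,0,1],[0,0,-0.35,0,0,0,1],[0,0,-0.45,0,0,0,1],[0,0,-0.45,0,0,0,1]]

```text
time_s: 18.63
tool_pos: [0.5017, -0.0114, 0.219]
tool_rot: [179.9, -0.7, -3.4]
force: [1.7, 0.2, 0.1]
grip_width: 0.0866
grasp_force: 0.0
```

```bash
python3 - <<'E'
from h import *
c=cam("wrist");H=hsv(c)
r=((H[...,0]<8)|(H[...,0]>172))&(H[...,1]>150)&(H[...,2]>90);[print("red",x) for x in blobs(c,r,.1,.14,20)]
[print(b) for b in moulds(c,.08,.115,100)]
c=cam("top");[print("top",b) for b in moulds(c)]
go(.499,.3,.29,-3.5)
E
```

```text
red (array([277., 208.]), 0.5101, -0.0126, 39, 12, 86.6, 0.1286)
(array([276., 101.]), 0.5817, -0.0168, 130, 10, -3.7, 0.0931)
(array([276., 224.]), 0.4914, -0.0111, 60, 26, 86.8, 0.0967)
top (array([176., 214.]), 0.5993, 0.2977, 60, 24, 70.2, 0.0256)
top (array([133., 223.]), 0.5696, 0.4277, 62, 26, -83.6, 0.0246)
top (array([127., 253.]), 0.4771, 0.4408, 63, 24, 85.0, 0.0256)
top (array([385., 287.]), 0.3944, -0.3334, 150, 131, -11.5, 0.0326)
top (array([173., 273.]), 0.4197, 0.2972, 61, 24, 71.8, 0.0251)
top (array([244., 394.]), 0.074, 0.0718, 25, 18, 2.7, 0.0157)
pos [ 0.4985 -0.0118  0.2138] [179.92  -0.2   -3.43] t 18.73 -> row [-0.0597, -1.0373, -0.2558] [0.0004, -0.0011, 0.0004]
```

servo_tool:
  series:
    - [[-0.186,-0.964,0,0,0,0.087,1],[-0.186,-0.964,0,0,0,0.087,1],[-0.186,-0.964,0,0,0,0.087,1],[-0.186,-0.964,0,0,0,0.087,1],[-0.186,-0.964,0,0,0,0.087,1],[-0.186,-0.964,0,0,0,0.087,1],[-0.186,-0.964,0,0,0,0.087,1],[-0.186,-0.964,0,0,0,0.087,1],[-0.186,-0.964,0,0,0,0.087,1],[-0.186,-0.964,0,0,0,0.087,1],[-0.186,-0.964,0,0,0,0.087,1],[-0.186,-0.964,0,0,0,0.087,1]]

```text
time_s: 19.73
tool_pos: [0.4596, 0.2781, 0.2116]
tool_rot: [179.9, 0.0, -19.3]
force: [0.1, -0.2, 0.2]
grip_width: 0.0872
grasp_force: 0.0
```

```bash
python3 -c "
from h import *
[print(b) for b in moulds(cam('wrist'),amin=100)]
go(.4185,.3002,.005,-19)"
```

```text
(array([199.,  49.]), 0.5985, 0.3004, 60, 24, 71.1, 0.0267)
(array([ 80., 133.]), 0.5687, 0.43, 60, 24, -82.2, 0.0266)
(array([112., 229.]), 0.4759, 0.4432, 61, 24, 85.1, 0.0266)
(array([269., 235.]), 0.4188, 0.3001, 59, 23, 70.4, 0.0267)
pos [0.4597 0.2782 0.2119] [ 1.7992e+02 -1.0000e-02 -1.9270e+01] t 19.78 -> row [-0.1539, -0.0248, 0.6895] [0.0004, -0.0001, -0.0015]
```

servo_tool:
  series:
    - [[-0.154,-0.025,0.1,0,0,0,1],[-0.154,-0.025,0.2,0,0,0,1],[-0.154,-0.025,0.3,0,0,0,1],[-0.154,-0.025,0.4,0,0,0,1],[-0.154,-0.025,0.5,0,0,0,1],[-0.154,-0.025,0.58,0,0,0,1],[-0.154,-0.025,0.64,0,0,0,1],[-0.154,-0.025,0.675,0,0,0,1],[-0.154,-0.025,0.688,0,0,0,1],[-0.154,-0.025,0.688,0,0,0,1],[-0.154,-0.025,0.688,0,0,0,1],[-0.154,-0.025,0.688,0,0,0,0.5]]

```text
time_s: 20.78
tool_pos: [0.4188, 0.3027, 0.0071]
tool_rot: [-179.9, -0.1, -19.1]
force: [-0.1, 0.5, 0.7]
grip_width: 0.0845
grasp_force: 0.0
```

servo_tool:
  series:
    - [[0,0,0,0,0,0,0.5],[0,0,0,0,0,0,0.5],[0,0,0,0,0,0,0.5],[0,0,0,0,0,0,0.5],[0,0,0,0,0,0,0.5],[0,0,0,0,0,0,0.5]]

```text
time_s: 21.28
tool_pos: [0.4179, 0.3024, 0.0062]
tool_rot: [180.0, -0.0, -19.1]
force: [-0.3, -0.9, 2.8]
grip_width: 0.06
grasp_force: 30.0
```

```bash
python3 -c "
from h import *
o=get_obs();print(o['grip_width'],o['grasp_force']);go(.48,.02,.200,-3.5)"
```

```text
0.06002060112370465 30.00049889087677
pos [0.4179 0.3024 0.0062] [ 1.7999e+02 -2.0000e-02 -1.9080e+01] t 21.28 -> row [0.5036, 0.822, -0.6456] [0.0001, -0.0001, -0.0866]
```

servo_tool:
  series:
    - [[0,0,-0.05,0,0,0,0.5],[0,0,-0.15,0,0,0,0.5],[0,0,-0.28,0,0,0,0.5],[0,0,-0.42,0,0,0,0.5],[0.2,0.35,-0.55,0,0,-0.087,0.5],[0.4,0.6,-0.645,0,0,-0.087,0.5],[0.568,0.91,-0.645,0,0,-0.087,0.5],[0.568,0.91,-0.645,0,0,-0.087,0.5],[0.568,0.91,-0.645,0,0,-0.087,0.5],[0.568,0.91,-0.645,0,0,-0.087,0.5],[0.568,0.91,-0.645,0,0,-0.087,0.5],[0.568,0.91,-0.645,0,0,-0.087,0.5]]

```text
time_s: 22.28
tool_pos: [0.4878, -0.0057, 0.1985]
tool_rot: [180.0, -0.0, -3.4]
force: [0.4, -0.2, -0.8]
grip_width: 0.0597
grasp_force: 30.0
```

servo_tool:
  series:
    - [[0,0,0,0,0,0,0.5],[0,0,0,0,0,0,0.5],[0,0,0,0,0,0,0.5],[0,0,0,0,0,0,0.5],[0,0,0,0,0,0,0.5]]

```text
time_s: 22.7
tool_pos: [0.4875, -0.002, 0.1977]
tool_rot: [-180.0, 0.0, -3.2]
force: [-0.6, 0.2, -0.2]
grip_width: 0.0594
grasp_force: 30.0
```

```bash
cat >> h.py <<'E'
def look(z0,z1):
    o=get_obs();print("grip",o['grip_width'],o['grasp_force'],o['force'].round(1))
    c=cam("wrist");H=hsv(c)
    r=((H[...,0]<8)|(H[...,0]>172))&(H[...,1]>150)&(H[...,2]>90);[print("red",x) for x in blobs(c,r,.1,.14,20)]
    [print("m",b) for b in moulds(c,z0,z1,100)]
E
python3 - <<'E'
from h import *
look(.17,.25);go(.4893,-.0114,.1065,-3.5)
E
```

```text
grip 0.05944362193304928 30.0000062584877 [-0.6  0.2 -0.2]
red (array([291., 193.]), 0.5098, -0.0126, 39, 12, 86.6, 0.1286)
m (array([277., 278.]), 0.4932, -0.0026, 60, 15, 86.8, 0.2181)
pos [ 0.4875 -0.0022  0.1978] [-1.80e+02  4.00e-02 -3.25e+00] t 22.75 -> row [0.0078, 0.0304, 0.3042] [0.0, 0.0002, 0.0014]
```

servo_tool:
  series:
    - [[0.004,0.03,0.08,0,0,0.001,0.5],[0.004,0.03,0.18,0,0,0.001,0.5],[0.004,0.03,0.25,0,0,0.001,0.5],[0.004,0.03,0.295,0,0,0.001,0.5],[0.004,0.03,0.304,0,0,0.001,0.5],[0.004,0.03,0.304,0,0,0.001,0.5],[0.022,0.03,0.304,0,0,0.001,0.5],[0.04,0.03,0.304,0,0,0.001,0.5],[0.06,0.03,0.304,0,0,0.001,0.5],[0.08,0.03,0.304,0,0,0.001,0.5],[0.1,0.03,0.304,0,0,0.001,0.5],[0.116,0.03,0.304,0,0,0.001,0.5]]

```text
time_s: 23.75
tool_pos: [0.5231, -0.0143, 0.1073]
tool_rot: [-180.0, -0.0, -3.6]
force: [-4.1, 2.8, 1.0]
grip_width: 0.0599
grasp_force: 30.0
```

servo_tool:
  series:
    - [[0,0,0,0,0,0,0.5],[0,0,0,0,0,0,0.5],[0,0,0,0,0,0,0.5]]

```text
time_s: 24.0
tool_pos: [0.5223, -0.0149, 0.107]
tool_rot: [180.0, -0.0, -3.6]
force: [-2.4, 1.6, 0.5]
grip_width: 0.06
grasp_force: 30.0
```

```bash
python3 - <<'E'
from h import *
look(.1,.25);go(.5218,-.0133,.0775,-3.5)
E
```

```text
grip 0.05999110432775195 30.000330805778503 [-2.4  1.6  0.5]
red (array([272., 251.]), 0.5417, -0.0146, 39, 12, 86.5, 0.1287)
m (array([277., 278.]), 0.5283, -0.0155, 60, 15, 86.1, 0.1275)
pos [ 0.5221 -0.0149  0.107 ] [ 1.8e+02 -2.0e-02 -3.6e+00] t 24.05 -> row [-0.0014, -0.0051, 0.0984] [0.0, -0.0001, -0.0006]
```

servo_tool:
  series:
    - [[0,-0.005,0.02,0,0,0,0.5],[0,-0.005,0.04,0,0,0,0.5],[0,-0.005,0.06,0,0,0,0.5],[0,-0.005,0.08,0,0,0,0.5],[0,-0.005,0.093,0,0,0,0.5],[0,-0.005,0.098,0,0,0,0.5],[0,-0.005,0.098,0,0,0,0.5],[0,-0.005,0.098,0,0,0,0.5]]

```text
time_s: 24.72
tool_pos: [0.5215, -0.0135, 0.0768]
tool_rot: [180.0, 0.1, -3.6]
force: [-2.4, 0.2, -2.0]
grip_width: 0.0599
grasp_force: 30.0
```

servo_tool:
  series:
    - [[0,0,0,0,0,0,0.75],[0,0,0,0,0,0,1],[0,0,0,0,0,0,1],[0,0,0,0,0,0,1],[0,0,-0.05,0,0,0,1],[0,0,-0.12,0,0,0,1],[0,0,-0.22,0,0,0,1],[0,0,-0.35,0,0,0,1],[0,0,-0.45,0,0,0,1],[0,0,-0.45,0,0,0,1]]

```text
time_s: 25.55
tool_pos: [0.5266, -0.0132, 0.2202]
tool_rot: [-180.0, -0.8, -3.6]
force: [1.0, -0.1, -0.0]
grip_width: 0.0869
grasp_force: 0.0
```

```bash
python3 - <<'E'
from h import *
look(.08,.115)
c=cam("top");[print("top",b) for b in moulds(c)]
go(.54,.27,.23,-10)
E
```

```text
grip 0.08690317939812969 0.0 [ 1.  -0.1 -0. ]
red (array([277., 209.]), 0.5342, -0.0141, 39, 11, 86.0, 0.1287)
m (array([276., 120.]), 0.5935, -0.0172, 107, 10, -3.4, 0.093)
m (array([276., 239.]), 0.5034, -0.0119, 60, 49, 86.4, 0.0967)
top (array([176., 214.]), 0.5996, 0.298, 62, 24, 70.2, 0.0255)
top (array([133., 223.]), 0.5699, 0.4273, 62, 25, -82.7, 0.0245)
top (array([127., 253.]), 0.4769, 0.441, 61, 24, 84.3, 0.0255)
top (array([386., 285.]), 0.3945, -0.3335, 150, 131, -11.7, 0.0325)
pos [ 0.5235 -0.0133  0.2144] [-179.99   -0.26   -3.6 ] t 25.65 -> row [-0.0042, -0.9459, -0.0517] [-0.0001, -0.0015, 0.0356]
```

servo_tool:
  series:
    - [[0.1,-0.945,-0.05,0,0,0.087,1],[0.1,-0.945,-0.05,0,0,0.087,1],[0.1,-0.945,-0.05,0,0,0.087,1],[0.1,-0.945,-0.05,0,0,0.087,1],[0.1,-0.945,-0.05,0,0,0.087,1],[0.1,-0.945,-0.05,0,0,0.087,1],[0.1,-0.945,-0.05,0,0,0.087,1],[0.1,-0.945,-0.05,0,0,0.087,1],[0.1,-0.945,-0.05,0,0,0.087,1],[0.1,-0.945,-0.05,0,0,0.087,1],[0.1,-0.945,-0.05,0,0,0.087,1],[0.1,-0.945,-0.05,0,0,0.087,1]]

```text
time_s: 26.65
tool_pos: [0.5703, 0.2653, 0.227]
tool_rot: [179.9, -0.0, -19.4]
force: [1.2, -0.1, 0.3]
grip_width: 0.0873
grasp_force: 0.0
```

```bash
python3 -c "
from h import *
[print(b) for b in moulds(cam('wrist'),amin=100)]
go(.5985,.3002,.005,-19)"
```

```text
(array([233., 172.]), 0.5989, 0.3004, 60, 23, 70.5, 0.0267)
(array([126., 240.]), 0.5688, 0.4302, 60, 24, -83.0, 0.0267)
pos [0.5703 0.2656 0.2273] [ 1.7995e+02 -2.0000e-02 -1.9420e+01] t 26.7 -> row [0.0502, -0.1408, 0.7409] [0.0003, -0.0001, -0.0023]
```

servo_tool:
  series:
    - [[0.051,-0.14,0.1,0,0,-0.002,1],[0.051,-0.14,0.22,0,0,-0.002,1],[0.051,-0.14,0.34,0,0,-0.002,1],[0.051,-0.14,0.45,0,0,-0.002,1],[0.051,-0.14,0.55,0,0,-0.002,1],[0.051,-0.14,0.63,0,0,-0.002,1],[0.051,-0.14,0.69,0,0,-0.002,1],[0.051,-0.14,0.725,0,0,-0.002,1],[0.051,-0.14,0.739,0,0,-0.002,1],[0.051,-0.14,0.739,0,0,-0.002,1],[0.051,-0.14,0.739,0,0,-0.002,1],[0.051,-0.14,0.739,0,0,-0.002,0.5]]

```text
time_s: 27.7
tool_pos: [0.5994, 0.3028, 0.0077]
tool_rot: [-179.9, -0.1, -18.9]
force: [-0.4, 0.1, -0.4]
grip_width: 0.0843
grasp_force: 0.0
```

servo_tool:
  series:
    - [[0,0,0,0,0,0,0.5],[0,0,0,0,0,0,0.5],[0,0,0,0,0,0,0.5],[0,0,0,0,0,0,0.5],[0,0,0,0,0,0,0.5],[0,0,0,0,0,0,0.5]]

```text
time_s: 28.2
tool_pos: [0.5983, 0.3023, 0.0061]
tool_rot: [180.0, -0.0, -18.9]
force: [-1.1, -0.3, 2.5]
grip_width: 0.0602
grasp_force: 30.0
```

servo_tool:
  series:
    - [[0,0,-0.05,0,0,0,0.5],[0,0,-0.15,0,0,0,0.5],[0,0,-0.28,0,0,0,0.5],[0,0,-0.42,0,0,0,0.5],[0.03,0.3,-0.55,0,0,-0.086,0.5],[0.05,0.5,-0.645,0,0,-0.086,0.5],[0.074,0.98,-0.645,0,0,-0.086,0.5],[0.074,0.98,-0.645,0,0,-0.086,0.5],[0.074,0.98,-0.645,0,0,-0.086,0.5],[0.074,0.98,-0.645,0,0,-0.086,0.5],[0.074,0.98,-0.645,0,0,-0.086,0.5],[0.074,0.98,-0.645,0,0,-0.086,0.5]]

```text
time_s: 29.2
tool_pos: [0.5229, 0.0093, 0.2014]
tool_rot: [179.8, -0.1, -3.9]
force: [0.7, -0.1, -0.6]
grip_width: 0.0601
grasp_force: 30.0
```

```bash
python3 - <<'E'
from h import *
look(.17,.25);go(.5136,-.0128,.2,-3.5)
E
```

```text
grip 0.06008419268436431 29.999399185180664 [ 0.7 -0.1 -0.6]
red (array([310., 208.]), 0.5342, -0.0138, 39, 12, 85.9, 0.1286)
m (array([276., 279.]), 0.5286, 0.0088, 60, 14, 86.2, 0.2221)
pos [0.5232 0.0091 0.2016] [ 1.7981e+02 -1.4000e-01 -3.9700e+00] t 29.25 -> row [-0.0269, 0.075, 0.0054] [0.0011, -0.0008, -0.0026]
```

servo_tool:
  series:
    - [[-0.027,0.075,0.1,0,0,0,0.5],[-0.027,0.075,0.15,0,0,0,0.5],[-0.027,0.075,0.15,0,0,0,0.5],[-0.027,0.075,0.15,0,0,0,0.5],[-0.027,0.075,0.15,0,0,0,0.5],[-0.027,0.075,0.15,0,0,0,0.5]]

```text
time_s: 29.75
tool_pos: [0.5158, -0.0038, 0.1559]
tool_rot: [-180.0, -0.2, -3.3]
force: [-0.6, 0.3, -0.6]
grip_width: 0.0597
grasp_force: 30.0
```

```bash
python3 - <<'E'
from h import *
go(.513,-.0128,.1065,-3.5);go(.546,-.0148,.1065,-3.5)
E
```

```text
pos [ 0.5158 -0.0038  0.1559] [-1.7997e+02 -1.5000e-01 -3.3100e+00] t 29.75 -> row [-0.0081, 0.0307, 0.1647] [-0.0001, -0.0008, 0.001]
pos [ 0.5158 -0.0038  0.1559] [-1.7997e+02 -1.5000e-01 -3.3100e+00] t 29.75 -> row [0.1021, 0.031, 0.165] [-0.0001, -0.0008, 0.001]
```

servo_tool:
  series:
    - [[-0.008,0.03,0.06,0,0,0.001,0.5],[-0.008,0.03,0.12,0,0,0.001,0.5],[-0.008,0.03,0.155,0,0,0.001,0.5],[-0.008,0.03,0.165,0,0,0.001,0.5],[-0.008,0.03,0.165,0,0,0.001,0.5],[0.01,0.03,0.165,0,0,0.001,0.5],[0.028,0.03,0.165,0,0,0.001,0.5],[0.046,0.03,0.165,0,0,0.001,0.5],[0.064,0.03,0.165,0,0,0.001,0.5],[0.082,0.03,0.165,0,0,0.001,0.5],[0.104,0.03,0.165,0,0,0.001,0.5],[0.104,0.03,0.165,0,0,0.001,0.5]]

```text
time_s: 30.75
tool_pos: [0.5466, -0.0156, 0.1049]
tool_rot: [-180.0, -0.1, -3.6]
force: [-2.6, 1.4, 0.2]
grip_width: 0.0597
grasp_force: 30.0
```

servo_tool:
  series:
    - [[0,0,0,0,0,0,0.5],[0,0,0,0,0,0,0.5],[0,0,0,0,0,0,0.5]]

```text
time_s: 31.0
tool_pos: [0.5449, -0.0157, 0.1047]
tool_rot: [-180.0, 0.0, -3.6]
force: [-3.3, 1.7, 0.2]
grip_width: 0.0594
grasp_force: 30.0
```

```bash
python3 - <<'E'
from h import *
look(.1,.25);go(.546,-.0148,.0775,-3.5)
E
```

```text
grip 0.05937099269797594 30.000456869602203 [-3.3  1.7  0.2]
red (array([273., 255.]), 0.5637, -0.016, 39, 12, 86.5, 0.1287)
m (array([277., 280.]), 0.561, -0.0168, 60, 35, 86.5, 0.1253)
pos [ 0.5449 -0.0157  0.1047] [-1.7999e+02  1.0000e-02 -3.5900e+00] t 31.05 -> row [0.0034, -0.0031, 0.0907] [-0.0, 0.0001, -0.0005]
```

servo_tool:
  series:
    - [[0.005,-0.003,0.01,0,0,0,0.5],[0.005,-0.003,0.03,0,0,0,0.5],[0.005,-0.003,0.05,0,0,0,0.5],[0.005,-0.003,0.07,0,0,0,0.5],[0.005,-0.003,0.085,0,0,0,0.5],[0.005,-0.003,0.0905,0,0,0,0.5],[0.005,-0.003,0.0905,0,0,0,0.5],[0.005,-0.003,0.0905,0,0,0,0.5]]

```text
time_s: 31.72
tool_pos: [0.5459, -0.0152, 0.0768]
tool_rot: [180.0, 0.1, -3.6]
force: [-2.8, -0.2, -2.1]
grip_width: 0.06
grasp_force: 30.0
```

servo_tool:
  series:
    - [[0,0,0,0,0,0,0.75],[0,0,0,0,0,0,1],[0,0,0,0,0,0,1],[0,0,0,0,0,0,1],[0,0,-0.05,0,0,0,1],[0,0,-0.12,0,0,0,1],[0,0,-0.22,0,0,0,1],[0,0,-0.35,0,0,0,1],[0,0,-0.45,0,0,0,1],[0,0,-0.45,0,0,0,1]]

```text
time_s: 32.55
tool_pos: [0.5512, -0.0149, 0.2207]
tool_rot: [-180.0, -0.8, -3.6]
force: [-0.2, -0.6, 1.1]
grip_width: 0.087
grasp_force: 0.0
```

```bash
python3 - <<'E'
from h import *
look(.08,.115)
c=cam("top");[print("top",b) for b in moulds(c)]
go(.53,.25,.25,-5)
E
```

```text
grip 0.08696825713629022 0.0 [-0.2 -0.6  1.1]
red (array([276., 210.]), 0.5581, -0.0154, 38, 12, 86.4, 0.1286)
m (array([277.,  18.]), 0.6895, -0.0244, 24, 6, -3.6, 0.0934)
m (array([276., 138.]), 0.6058, -0.0177, 82, 9, -3.4, 0.0931)
m (array([276., 253.]), 0.5154, -0.0127, 73, 60, -3.5, 0.0966)
top (array([133., 223.]), 0.5695, 0.4272, 61, 25, -81.6, 0.0251)
top (array([127., 253.]), 0.4773, 0.4408, 61, 24, 85.0, 0.0254)
top (array([385., 287.]), 0.3946, -0.3336, 151, 131, -11.7, 0.0327)
top (array([243., 394.]), 0.0759, 0.0715, 25, 18, -16.8, 0.0159)
pos [ 0.5481 -0.015   0.2147] [-180.     -0.27   -3.6 ] t 32.65 -> row [-0.1151, -0.8778, -0.1181] [-0.0, -0.0015, 0.0078]
```

servo_tool:
  series:
    - [[-0.1,-0.88,-0.1,0,0,0,1],[-0.1,-0.88,-0.1,0,0,0,1],[-0.1,-0.88,-0.1,0,0,0,1],[-0.1,-0.88,-0.1,0,0,0,1],[-0.1,-0.88,-0.1,0,0,0,1],[-0.1,-0.88,-0.1,0,0,0,1],[-0.1,-0.88,-0.1,0,0,0,1]]

```text
time_s: 33.23
tool_pos: [0.5307, 0.2577, 0.2417]
tool_rot: [-179.8, 0.1, -3.1]
force: [-1.1, 0.6, 0.5]
grip_width: 0.0869
grasp_force: 0.0
```

servo_tool:
  series:
    - [[0.05,-0.55,0,0,0,-0.06,1],[0.05,-0.55,0,0,0,-0.06,1],[0.05,-0.55,0,0,0,-0.06,1],[0.05,-0.55,0,0,0,-0.06,1],[0.05,-0.55,0,0,0,-0.06,1],[0.05,-0.55,0,0,0,-0.06,1],[0.05,-0.55,0,0,0,-0.06,1],[0.05,-0.55,0,0,0,-0.06,1],[0.05,-0.55,0,0,0,-0.06,1]]

```text
time_s: 33.98
tool_pos: [0.5594, 0.4121, 0.2428]
tool_rot: [179.9, -0.0, 7.1]
force: [0.9, 0.7, -0.3]
grip_width: 0.0868
grasp_force: 0.0
```

```bash
python3 -c "
from h import *
[print(b) for b in moulds(cam('wrist'),amin=100)]
go(.5687,.4292,.005,7.5)"
```

```text
(array([239., 151.]), 0.5884, 0.454, 60, 24, -81.7, 0.0267)
(array([238., 255.]), 0.4762, 0.4438, 60, 24, 85.0, 0.0267)
pos [0.5594 0.4122 0.243 ] [ 1.7995e+02 -5.0000e-02  7.0600e+00] t 34.03 -> row [0.0369, -0.053, 0.7935] [0.0003, -0.0003, -0.0024]
```

```bash
python3 -c "
from h import *
[print(b) for b in moulds(cam('wrist'),amin=100)]
go(.5884,.4535,.005,8.2)"
```

```text
(array([239., 151.]), 0.5883, 0.4537, 60, 24, -82.5, 0.0268)
(array([238., 255.]), 0.4761, 0.4437, 60, 24, 85.5, 0.0267)
pos [0.5593 0.4126 0.2432] [ 1.7997e+02 -6.0000e-02  7.0800e+00] t 34.08 -> row [0.1122, -0.1239, 0.794] [0.0002, -0.0003, -0.0062]
```

servo_tool:
  series:
    - [[0.112,-0.124,0.05,0,0,-0.005,1],[0.112,-0.124,0.17,0,0,-0.005,1],[0.112,-0.124,0.3,0,0,-0.005,1],[0.112,-0.124,0.42,0,0,-0.005,1],[0.112,-0.124,0.54,0,0,-0.005,1],[0.112,-0.124,0.65,0,0,-0.005,1],[0.112,-0.124,0.72,0,0,-0.005,1],[0.112,-0.124,0.77,0,0,-0.005,1],[0.112,-0.124,0.791,0,0,-0.005,1],[0.112,-0.124,0.791,0,0,-0.005,1],[0.112,-0.124,0.791,0,0,-0.005,1],[0.112,-0.124,0.791,0,0,-0.005,0.5]]

```text
time_s: 35.08
tool_pos: [0.5886, 0.4562, 0.0079]
tool_rot: [-179.9, -0.2, 8.1]
force: [0.3, -0.0, 0.9]
grip_width: 0.0848
grasp_force: 0.0
```

servo_tool:
  series:
    - [[0,0,0,0,0,0,0.5],[0,0,0,0,0,0,0.5],[0,0,0,0,0,0,0.5],[0,0,0,0,0,0,0.5],[0,0,0,0,0,0,0.5],[0,0,0,0,0,0,0.5]]

```text
time_s: 35.58
tool_pos: [0.5875, 0.4552, 0.0058]
tool_rot: [180.0, -0.0, 8.1]
force: [-0.8, -0.3, 1.8]
grip_width: 0.0599
grasp_force: 30.0
```

servo_tool:
  series:
    - [[0,0,-0.05,0,0,0,0.5],[0,0,-0.15,0,0,0,0.5],[0,0,-0.28,0,0,0,0.5],[0,0,-0.42,0,0,0,0.5],[-0.05,0.2,-0.55,0,0,0.065,0.5],[-0.1,0.4,-0.645,0,0,0.065,0.5],[-0.25,0.85,-0.645,0,0,0.065,0.5],[-0.25,0.85,-0.645,0,0,0.065,0.5],[-0.25,0.85,-0.645,0,0,0.065,0.5],[-0.25,0.85,-0.645,0,0,0.065,0.5],[-0.25,0.85,-0.645,0,0,0.065,0.5]]

```text
time_s: 36.5
tool_pos: [0.5488, 0.1877, 0.2004]
tool_rot: [179.9, -0.1, -3.8]
force: [0.3, -0.3, -0.6]
grip_width: 0.0598
grasp_force: 30.0
```

```bash
python3 - <<'E'
from h import *
look(.17,.25);go(.537,-.0143,.2,-3.5)
E
```

```text
grip 0.059804261253829434 30.000792145729065 [ 0.3 -0.3 -0.6]
red (array([558., 197.]), 0.5577, 0.0043, 9, 3, 11.8, 0.1283)
m (array([277., 279.]), 0.5546, 0.1872, 60, 14, 85.8, 0.2213)
pos [0.5496 0.1815 0.2012] [ 1.7966e+02 -1.4000e-01 -4.1600e+00] t 36.55 -> row [0.0054, 0.6538, 0.0079] [0.0019, -0.0007, -0.0037]
```

servo_tool:
  series:
    - [[-0.03,0.675,0,0,0,0,0.5],[-0.03,0.675,0,0,0,0,0.5],[-0.03,0.675,0,0,0,0,0.5],[-0.03,0.675,0,0,0,0,0.5],[-0.03,0.675,0.1,0,0,0,0.5],[-0.03,0.675,0.16,0,0,0,0.5],[-0.03,0.675,0.16,0,0,0,0.5],[-0.03,0.675,0.16,0,0,0,0.5],[-0.03,0.675,0.16,0,0,0,0.5],[-0.03,0.675,0.16,0,0,0,0.5],[-0.03,0.675,0.16,0,0,0,0.5]]

```text
time_s: 37.47
tool_pos: [0.5285, -0.0076, 0.1524]
tool_rot: [-180.0, -0.1, -3.4]
force: [-1.0, 0.4, -1.9]
grip_width: 0.0593
grasp_force: 30.0
```

```bash
python3 - <<'E'
from h import *
look(.13,.22);go(.537,-.0143,.1055,-3.5);go(.571,-.0163,.1055,-3.5)
E
```

```text
grip 0.059276725351973245 29.999864101409912 [-1.   0.4 -1.9]
red (array([287., 200.]), 0.5577, -0.0154, 39, 12, 86.6, 0.1287)
m (array([276., 279.]), 0.5342, -0.0081, 60, 14, 86.3, 0.1734)
pos [ 0.5282 -0.008   0.1521] [-1.7998e+02 -1.2000e-01 -3.4600e+00] t 37.52 -> row [0.0301, 0.0194, 0.1554] [-0.0001, -0.0006, 0.0002]
pos [ 0.5282 -0.008   0.1521] [-1.7998e+02 -1.2000e-01 -3.4600e+00] t 37.52 -> row [0.1437, 0.0192, 0.1556] [-0.0001, -0.0006, 0.0002]
```

servo_tool:
  series:
    - [[0.02,0.019,0.06,0,0,0,0.5],[0.02,0.019,0.12,0,0,0,0.5],[0.02,0.019,0.15,0,0,0,0.5],[0.02,0.019,0.155,0,0,0,0.5],[0.02,0.019,0.155,0,0,0,0.5],[0.04,0.019,0.155,0,0,0,0.5],[0.058,0.019,0.155,0,0,0,0.5],[0.076,0.019,0.155,0,0,0,0.5],[0.094,0.019,0.155,0,0,0,0.5],[0.112,0.019,0.155,0,0,0,0.5],[0.13,0.019,0.155,0,0,0,0.5],[0.144,0.019,0.155,0,0,0,0.5]]

```text
time_s: 38.52
tool_pos: [0.5706, -0.0175, 0.1044]
tool_rot: [-180.0, 0.0, -3.6]
force: [-3.4, 2.1, 1.4]
grip_width: 0.0601
grasp_force: 30.0
```

servo_tool:
  series:
    - [[0,0,0,0,0,0,0.5],[0,0,0,0,0,0,0.5],[0,0,0,0,0,0,0.5]]

```text
time_s: 38.77
tool_pos: [0.57, -0.0176, 0.1042]
tool_rot: [-180.0, 0.0, -3.6]
force: [-3.2, 2.4, -0.3]
grip_width: 0.06
grasp_force: 30.0
```

```bash
python3 - <<'E'
from h import *
look(.1,.25);go(.5705,-.0163,.077,-3.5)
E
```

```text
grip 0.06000669952334969 30.000529289245605 [-3.2  2.4 -0.3]
red (array([272., 255.]), 0.589, -0.0174, 39, 12, 86.0, 0.1287)
m (array([277., 280.]), 0.5863, -0.0187, 60, 35, 86.1, 0.1252)
pos [ 0.5698 -0.0175  0.1041] [-1.7999e+02  2.0000e-02 -3.5800e+00] t 38.82 -> row [0.002, -0.0043, 0.0905] [-0.0, 0.0001, -0.0005]
```

servo_tool:
  series:
    - [[0.002,-0.004,0.01,0,0,0,0.5],[0.002,-0.004,0.03,0,0,0,0.5],[0.002,-0.004,0.05,0,0,0,0.5],[0.002,-0.004,0.07,0,0,0,0.5],[0.002,-0.004,0.085,0,0,0,0.5],[0.002,-0.004,0.0905,0,0,0,0.5],[0.002,-0.004,0.0905,0,0,0,0.5],[0.002,-0.004,0.0905,0,0,0,0.5]]

```text
time_s: 39.48
tool_pos: [0.5699, -0.0168, 0.0762]
tool_rot: [180.0, 0.1, -3.6]
force: [-3.6, 0.0, -2.9]
grip_width: 0.0601
grasp_force: 30.0
```

servo_tool:
  series:
    - [[0,0,0,0,0,0,0.75],[0,0,0,0,0,0,1],[0,0,0,0,0,0,1],[0,0,0,0,0,0,1],[0,0,-0.05,0,0,0,1],[0,0,-0.12,0,0,0,1],[0,0,-0.22,0,0,0,1],[0,0,-0.35,0,0,0,1],[0,0,-0.45,0,0,0,1],[0,0,-0.45,0,0,0,1]]

```text
time_s: 40.32
tool_pos: [0.5754, -0.0165, 0.2205]
tool_rot: [-180.0, -0.8, -3.6]
force: [1.1, -0.4, 0.5]
grip_width: 0.0875
grasp_force: 0.0
```

```bash
python3 - <<'E'
from h import *
look(.08,.115)
c=cam("top");[print("top",b) for b in moulds(c)]
go(.5,.23,.25,-5)
E
```

```text
grip 0.08747247483853213 0.0 [ 1.1 -0.4  0.5]
red (array([276., 211.]), 0.5821, -0.0169, 38, 11, 86.6, 0.1287)
m (array([277.,  37.]), 0.7013, -0.0237, 49, 9, -3.6, 0.0933)
m (array([276., 154.]), 0.618, -0.0184, 59, 9, -3.4, 0.093)
m (array([276., 257.]), 0.5372, -0.0142, 78, 60, -4.0, 0.0966)
top (array([127., 253.]), 0.4769, 0.441, 60, 24, 84.2, 0.0256)
top (array([384., 287.]), 0.3943, -0.3341, 150, 132, -11.7, 0.0324)
top (array([243., 395.]), 0.0708, 0.0717, 21, 21, 59.8, 0.016)
pos [ 0.5722 -0.0166  0.2144] [-180.     -0.29   -3.6 ] t 40.42 -> row [-0.2913, -0.8052, -0.1201] [-0.0, -0.0016, 0.0078]
```

Four moulds are in. The last one is at (0.476, 0.4437), yaw −5.

servo_tool:
  series:
    - [[-0.29,-0.805,-0.1,0,0,0,1],[-0.29,-0.805,-0.1,0,0,0,1],[-0.29,-0.805,-0.1,0,0,0,1],[-0.29,-0.805,-0.1,0,0,0,1],[-0.29,-0.805,-0.1,0,0,0,1],[-0.29,-0.805,-0.1,0,0,0,1],[-0.29,-0.805,-0.1,0,0,0,1]]

```text
time_s: 41.0
tool_pos: [0.495, 0.2387, 0.2419]
tool_rot: [-179.8, 0.1, -3.0]
force: [-0.7, 1.4, 0.5]
grip_width: 0.0872
grasp_force: 0.0
```

servo_tool:
  series:
    - [[-0.1,-0.65,0,0,0,0.007,1],[-0.1,-0.65,0,0,0,0.007,1],[-0.1,-0.65,0,0,0,0.007,1],[-0.1,-0.65,0,0,0,0.007,1],[-0.1,-0.65,0,0,0,0.007,1],[-0.1,-0.65,0,0,0,0.007,1],[-0.1,-0.65,0,0,0,0.007,1],[-0.1,-0.65,0,0,0,0.007,1],[-0.1,-0.65,0,0,0,0.007,1]]

```text
time_s: 41.75
tool_pos: [0.4823, 0.4244, 0.2413]
tool_rot: [179.9, 0.0, -5.0]
force: [1.3, 0.1, -0.7]
grip_width: 0.087
grasp_force: 0.0
```

```bash
python3 -c "
from h import *
[print(b) for b in moulds(cam('wrist'),amin=100)]
go(.4762,.4430,.005,-4.8)"
```

```text
(array([258., 191.]), 0.476, 0.4437, 59, 23, 85.0, 0.0268)
pos [0.4824 0.4243 0.2417] [ 1.7992e+02 -1.0000e-02 -5.0200e+00] t 41.8 -> row [-0.0262, -0.0614, 0.7888] [0.0005, -0.0001, -0.0012]
```

servo_tool:
  series:
    - [[-0.025,-0.062,0.05,0,0,0,1],[-0.025,-0.062,0.17,0,0,0,1],[-0.025,-0.062,0.3,0,0,0,1],[-0.025,-0.062,0.42,0,0,0,1],[-0.025,-0.062,0.54,0,0,0,1],[-0.025,-0.062,0.65,0,0,0,1],[-0.025,-0.062,0.72,0,0,0,1],[-0.025,-0.062,0.77,0,0,0,1],[-0.025,-0.062,0.786,0,0,0,1],[-0.025,-0.062,0.786,0,0,0,1],[-0.025,-0.062,0.786,0,0,0,1],[-0.025,-0.062,0.786,0,0,0,0.5]]

```text
time_s: 42.8
tool_pos: [0.4767, 0.4461, 0.0082]
tool_rot: [-179.9, -0.1, -4.9]
force: [-0.3, 0.2, 0.9]
grip_width: 0.0846
grasp_force: 0.0
```

servo_tool:
  series:
    - [[0,0,0,0,0,0,0.5],[0,0,0,0,0,0,0.5],[0,0,0,0,0,0,0.5],[0,0,0,0,0,0,0.5],[0,0,0,0,0,0,0.5],[0,0,0,0,0,0,0.5]]

```text
time_s: 43.3
tool_pos: [0.4757, 0.4455, 0.0068]
tool_rot: [180.0, -0.0, -4.9]
force: [-0.9, -1.1, 2.4]
grip_width: 0.0601
grasp_force: 30.0
```

servo_tool:
  series:
    - [[0,0,-0.05,0,0,0,0.5],[0,0,-0.15,0,0,0,0.5],[0,0,-0.28,0,0,0,0.5],[0,0,-0.42,0,0,0,0.5],[0.06,0.2,-0.55,0,0,-0.007,0.5],[0.12,0.4,-0.645,0,0,-0.007,0.5],[0.275,0.846,-0.645,0,0,-0.007,0.5],[0.275,0.846,-0.645,0,0,-0.007,0.5],[0.275,0.846,-0.645,0,0,-0.007,0.5],[0.275,0.846,-0.645,0,0,-0.007,0.5],[0.275,0.846,-0.645,0,0,-0.007,0.5]]

```text
time_s: 44.22
tool_pos: [0.5372, 0.1812, 0.2015]
tool_rot: [179.9, -0.1, -3.8]
force: [-0.6, 0.7, -0.3]
grip_width: 0.0593
grasp_force: 30.0
```

```bash
python3 - <<'E'
from h import *
look(.17,.25);go(.556,-.0155,.2,-3.5)
E
```

```text
grip 0.0593040610545361 30.000799298286438 [-0.6  0.7 -0.3]
red (array([558., 140.]), 0.5829, 0.0016, 9, 3, -6.1, 0.1285)
m (array([276., 279.]), 0.5426, 0.1807, 59, 14, 86.2, 0.2215)
pos [0.5397 0.1744 0.2021] [179.7   -0.24  -4.25] t 44.27 -> row [0.1009, 0.6273, 0.0106] [0.0017, -0.0013, -0.0041]
```

servo_tool:
  series:
    - [[0.11,0.66,0,0,0,0,0.5],[0.11,0.66,0,0,0,0,0.5],[0.11,0.66,0,0,0,0,0.5],[0.11,0.66,0,0,0,0,0.5],[0.11,0.66,0.1,0,0,0,0.5],[0.11,0.66,0.16,0,0,0,0.5],[0.11,0.66,0.16,0,0,0,0.5],[0.11,0.66,0.16,0,0,0,0.5],[0.11,0.66,0.16,0,0,0,0.5],[0.11,0.66,0.16,0,0,0,0.5],[0.11,0.66,0.16,0,0,0,0.5]]

```text
time_s: 45.18
tool_pos: [0.5577, -0.0122, 0.1536]
tool_rot: [-180.0, -0.2, -3.4]
force: [0.7, 0.2, -0.8]
grip_width: 0.0596
grasp_force: 30.0
```

```bash
python3 - <<'E'
from h import *
look(.13,.22);go(.559,-.0157,.106,-3.5);go(.595,-.0178,.106,-3.5)
E
```

```text
grip 0.059614983001097833 29.999910593032837 [ 0.7  0.2 -0.8]
red (array([282., 210.]), 0.5818, -0.0168, 39, 12, 87.1, 0.1287)
m (array([273., 246.]), 0.5702, -0.0126, 58, 1, 86.7, 0.1498)
m (array([276., 279.]), 0.563, -0.0127, 59, 14, 86.5, 0.1735)
pos [ 0.5575 -0.0126  0.1533] [-1.7999e+02 -1.3000e-01 -3.4700e+00] t 45.23 -> row [0.0054, 0.0101, 0.1576] [-0.0001, -0.0007, 0.0002]
pos [ 0.5575 -0.0126  0.1533] [-1.7999e+02 -1.3000e-01 -3.4700e+00] t 45.23 -> row [0.1256, 0.0098, 0.1578] [-0.0001, -0.0007, 0.0002]
```

servo_tool:
  series:
    - [[0,0.01,0.06,0,0,0,0.5],[0,0.01,0.12,0,0,0,0.5],[0,0.01,0.15,0,0,0,0.5],[0,0.01,0.157,0,0,0,0.5],[0,0.01,0.157,0,0,0,0.5],[0.02,0.01,0.157,0,0,0,0.5],[0.04,0.01,0.157,0,0,0,0.5],[0.06,0.01,0.157,0,0,0,0.5],[0.08,0.01,0.157,0,0,0,0.5],[0.1,0.01,0.157,0,0,0,0.5],[0.115,0.01,0.157,0,0,0,0.5],[0.127,0.01,0.157,0,0,0,0.5]]

```text
time_s: 46.23
tool_pos: [0.595, -0.019, 0.1051]
tool_rot: [-180.0, 0.0, -3.6]
force: [-4.0, 1.4, 2.3]
grip_width: 0.0599
grasp_force: 30.0
```

servo_tool:
  series:
    - [[0,0,0,0,0,0,0.5],[0,0,0,0,0,0,0.5],[0,0,0,0,0,0,0.5]]

```text
time_s: 46.48
tool_pos: [0.5944, -0.0191, 0.1048]
tool_rot: [-180.0, 0.0, -3.6]
force: [-3.6, 1.9, 1.9]
grip_width: 0.0595
grasp_force: 30.0
```

```bash
python3 - <<'E'
from h import *
look(.1,.25);go(.5945,-.0178,.0778,-3.5)
E
```

```text
grip 0.05948216840543509 30.000802874565125 [-3.6  1.9  1.9]
red (array([272., 255.]), 0.6132, -0.0198, 41, 12, 85.2, 0.1286)
m (array([277., 280.]), 0.6104, -0.0203, 60, 35, 86.3, 0.1247)
pos [ 0.5944 -0.0191  0.1048] [-1.7999e+02  1.0000e-02 -3.5800e+00] t 46.53 -> row [0.0002, -0.0042, 0.0899] [-0.0001, 0.0001, -0.0004]
```

servo_tool:
  series:
    - [[0,-0.004,0.01,0,0,0,0.5],[0,-0.004,0.03,0,0,0,0.5],[0,-0.004,0.05,0,0,0,0.5],[0,-0.004,0.07,0,0,0,0.5],[0,-0.004,0.085,0,0,0,0.5],[0,-0.004,0.09,0,0,0,0.5],[0,-0.004,0.09,0,0,0,0.5],[0,-0.004,0.09,0,0,0,0.5]]

```text
time_s: 47.2
tool_pos: [0.5939, -0.0185, 0.0768]
tool_rot: [180.0, 0.1, -3.6]
force: [-3.7, -0.2, -1.7]
grip_width: 0.0598
grasp_force: 30.0
```

servo_tool:
  series:
    - [[0,0,0,0,0,0,0.75],[0,0,0,0,0,0,1],[0,0,0,0,0,0,1],[0,0,0,0,0,0,1],[0,0,-0.05,0,0,0,1],[0,0,-0.12,0,0,0,1],[0,0,-0.22,0,0,0,1],[0,0,-0.35,0,0,0,1],[0.1,0,-0.45,0,0,0,1],[0.2,0,-0.6,0,0,0,1],[0.2,0,-0.75,0,0,0,1],[0.2,0,-0.75,0,0,0,1]]

```text
time_s: 48.2
tool_pos: [0.658, -0.022, 0.3095]
tool_rot: [-180.0, -0.6, -3.6]
force: [-0.2, -0.0, 1.5]
grip_width: 0.0871
grasp_force: 0.0
```

servo_tool:
  series:
    - [[0,0,0,0,0,0,1],[0,0,0,0,0,0,1],[0,0,0,0,0,0,1],[0,0,0,0,0,0,1]]

```text
time_s: 48.53
tool_pos: [0.6536, -0.022, 0.3008]
tool_rot: [180.0, 0.2, -3.6]
force: [0.4, 0.5, -1.1]
grip_width: 0.0869
grasp_force: 0.0
```

```bash
python3 - <<'E'
from h import *
look(.08,.115)
c=cam("wrist");wheel(c);cv2.imwrite("pics/w5.png",c["frame"][:,:,::-1])
P=c["P"];H=hsv(c)
r=((H[...,0]<8)|(H[...,0]>172))&(H[...,1]>150)&(H[...,2]>90)
c=cam("top");[print("top",b) for b in moulds(c)]
b=c["frame"][180:305,220:400,::-1];cv2.imwrite("pics/t5.png",cv2.resize(b,None,fx=4,fy=4,interpolation=cv2.INTER_CUBIC))
E
```

```text
grip 0.08694232964235303 0.0 [ 0.4  0.5 -1.1]
red (array([275., 241.]), 0.6066, -0.0182, 38, 11, 87.1, 0.1286)
m (array([275., 116.]), 0.719, -0.0249, 85, 9, -3.7, 0.0931)
m (array([275., 208.]), 0.6289, -0.0191, 33, 9, -3.8, 0.0928)
m (array([276., 269.]), 0.565, -0.0161, 71, 60, -3.8, 0.0966)
m (array([275., 334.]), 0.4825, -0.0103, 59, 9, 85.8, 0.0964)
pin (0.5938, -0.1166)
pin (0.6053, 0.0806)
blue (array([275., 178.]), 0.6623, -0.0218, 47, 28, 86.5, 0.1047)
blue (array([276., 340.]), 0.4733, -0.0103, 47, 9, 86.6, 0.0945)
red (array([275., 241.]), 0.6001, -0.0181, 41, 24, 87.3, 0.1286)
pin angles [-68.08  61.37]
top (array([384., 287.]), 0.3942, -0.3342, 150, 132, -11.6, 0.0324)
top (array([244., 395.]), 0.0726, 0.0715, 24, 23, -87.9, 0.0153)
```

View pics/w5.png

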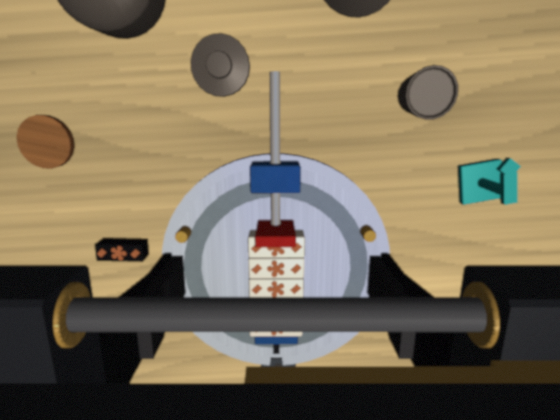

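Five moulds are clamped in a straight row, with the jaw just above the top one in the image at (275,235). Next I'll check the notch against the pointer.

servo_tool:
  series:
    - [[-0.3,0,-0.1,0,0,0,1],[-0.6,0,-0.1,0,0,0,1],[-0.6,0,-0.1,0,0,0,1],[-0.6,0,-0.1,0,0,0,1],[-0.6,0,-0.1,0,0,0,1],[-0.6,0,-0.1,0,0,0,1],[-0.6,0,-0.1,0,0,0,1],[-0.6,0,-0.1,0,0,0,1]]

```text
time_s: 49.35
tool_pos: [0.4753, -0.0108, 0.3325]
tool_rot: [180.0, -0.0, -3.6]
force: [1.4, -0.2, -0.4]
grip_width: 0.0868
grasp_force: 0.0
```

```bash
python3 - <<'E'
from h import *
c=cam("wrist");wheel(c);P=c["P"];H=hsv(c)
[print("m",b) for b in moulds(c,.08,.115,100)]
r=((H[...,0]<8)|(H[...,0]>172))&(H[...,1]>150)&(H[...,2]>90)&(P[...,2]>.055)&(P[...,2]<.08)&(P[...,0]<.5)
q=P[r];print("tip",q[q[:,0]>q[:,0].max()-.003].mean(0))
k=(H[...,2]<60)&(abs(P[...,2]-.07)<.006)&(P[...,0]<.47)&(P[...,0]>.40)&(abs(P[...,1])<.03);[print("line",b) for b in blobs(c,k,.06,.08,5)]
cv2.imwrite("pics/w6.png",cv2.resize(c["frame"][150:300,180:380,::-1],None,fx=4,fy=4))
E
```

```text
pin (0.6037, 0.081)
pin (0.592, -0.1162)
pin (0.5116, 0.0864)
pin (0.5001, -0.1107)
blue (array([275.,   1.]), 0.6479, -0.0209, 45, 1, 86.6, 0.0987)
blue (array([276., 182.]), 0.473, -0.0103, 47, 10, 86.2, 0.0946)
red (array([275.,  45.]), 0.6055, -0.0183, 36, 10, 86.5, 0.1287)
red (array([278., 247.]), 0.3874, -0.0065, 49, 19, -8.7, 0.0706)
pin angles [  62.21  -68.89  112.17 -118.98]
m (array([275.,  23.]), 0.6328, -0.0195, 29, 9, -3.6, 0.0932)
m (array([276., 116.]), 0.5384, -0.0143, 123, 60, -4.0, 0.0968)
tip [ 0.41058517 -0.00878687  0.07008404]
line (array([276., 196.]), 0.452, -0.0096, 22, 5, -3.7, 0.0715)
```

View pics/w6.png

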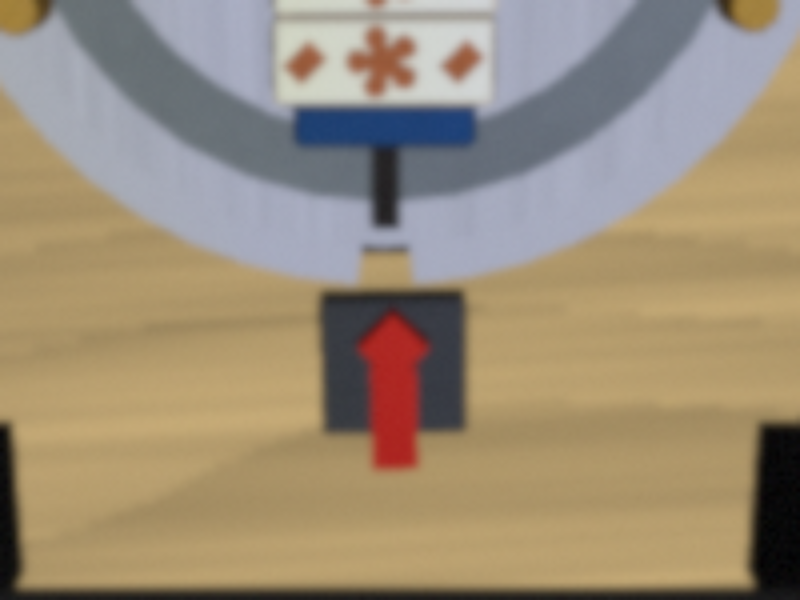

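The notch at (386,262) in the crop faces the pointer tip at (392,312), about 2 mm off sideways. The row measures 123 × 60 mm, flat and square, and the keeper was seen in the tub earlier. Handing in now.

```bash
python3 -c "
from cell import env
print(env.sign_off())"
```

```text
the job is handed in; nothing more can be done
None
```

The job is handed in (the hand-in call returned no verdict): the five white moulds are clamped in one straight row, the keeper is in the tub, and the notch faces the red pointer to within about 2 mm sideways.

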